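Offer the incubator lid up to its hinge and hold it for the pin

ROBOT

A 6-joint arm with a two-finger parallel gripper is mounted at the origin on the work surface. World frame = base frame: x ahead of the robot, y to its left, z up, the work surface at z = 0. Lengths are in m, angles in degrees, forces in N, time in s.
With the tool pointing down it reaches from about 0.375 to 0.9 m from the base axis. Payload 3.1 kg.
Tool frame: the origin (TCP) lies between the finger pads; the fingertips stand 11 mm ahead of it and the grasp point (between the pads) lies 8 mm behind it; x points along the fingers, y is the direction in which the jaws open and shut, and the axes are right-handed (so a half turn about x gives the same grasp; the last joint's range is limited). The gripper opens to 87 mm and grips with 3 to 60 N. Pads are 19 mm wide; open, the fingers measure 117 mm over their backs; the gripper's body (75 mm by 190 mm) begins 51 mm behind the grasp point.
Start: joints at [59.272, 30.224, 82.088, -0, 67.689, -10.227], TCP at [0.219, 0.585, 0.234] pointing down, gripper open.
Joint ranges: [-176.69, 176.69], [-43.24, 126.21], [12.49, 139.97], [-82, 262], [0, 151.66], [-163.58, 163.58]. Speed limits (degrees/s): [159.86, 159.86, 180, 180, 180, 180].

INTERFACE

Orientations are given as a 3x3 rotation matrix whose columns are the frame's x, y, z axes.
In Python, from rig import bot gives the robot as it stands.
- The arm moves only by the shell command python3 -m inch 'ROWS' [OPENING]. ROWS is a JSON object of lists of equal length, an entry for each row: "dp": the shift along the tool's x, y, z in mm, a list of three; "yaw": the turn about the tool's x in degrees. In form: {"dp": [[tx, ty, tz], ...], "yaw": [yaw, ...]}. A call has 1 to 20 rows; each row shifts and turns the commanded pose from where the row before left it, along the tool's axes as they then stand; what a row does not reach is not made up. A row lasts 1/12 s, in which the tool goes at most 41.7 mm and 7.16 degrees, less where a joint would pass 70% of its speed; a pose out of reach is approached as far as the arm can. A call is refused whole if a number of a shift passes 41.7 or a number of a turn 7.16, either way. A call with a gripper value outside its range is refused whole. OPENING is the finger opening in mm, from 0 to 87, set as the call begins (- or left out, the last holds). The fingers move at their own pace and stop on an object; the grip force is fixed at half the most. Time passes only in rows, so rows that do not move let the fingers close. It gives the time, the measured TCP pose, the force and the opening at its end, in the units of the state.
- bot.read_state(): the state, without advancing time (a new reading comes with each control period).
- bot.capture(name): name is "side" or "top" or "wrist"; returns a dict with "color" (400x640x3 uint8, red, green, blue), "intrinsics" (3x3 intrinsics, pixels), "k1" (the pictures are not rectified: a ray, as slopes to the right and down, at radius r is drawn at 1 + k1 r^2 times it, then the intrinsics apply), "pose" (4x4, takes a point from camera to world coordinates). Camera axes: x right, y down, z forward; pixel columns grow to the right and rows downward; lengths in m; the calibration is good to about 2 mm. A picture is of the moment at which its call begins. There is no depth.
- bot.hand_in(): hands the job in, once; it reports no verdict.
The state is a dict: "time_s": time; "joint_positions": joint angles; "qvel": joint speeds; "tau": joint torques, N m; "position": TCP position; "tcp_rot": TCP orientation; "force": force on the tool from outside, world axes, zero at the start; "moment": the same for the moment, N m; "opening": opening from 0.0 (shut) to 1.0 (fully open).
Only numpy, scipy, OpenCV 4.12 (cv2) and the standard library are available. Lean on these libraries where they do the work, as an engineer would, in place of code of your own. Each camera call takes 0.05 s, during which the arm holds its last target.

TASK

The tube incubator's lid is off and its hinge pin is out: pick the lid up by its handle and bring its hinge knuckle down between the two knuckles on the back of the incubator until the three bores are in line, without forcing it, with the lid part-open (its front edge tipped up about 15 to 20 degrees, well clear of the rim). Finish while still holding the lid like that, still and carried only by the gripper and not leaning on the incubator, so that I can push the 6 mm pin through the 10 mm bores; leave everything else on the bench where it is.

Things in the scene. Friction and masses are not known exactly. Their poses are not given: they have to be found in the camera images.
- incubator: Bench-top tube incubator, fixed. Off-white open well 190 (x) x 200 (y), rim 140 above the bench, capped tubes inside below the rim; grey sloped control nose in front, reaching x = -160; back wall at x = +95 with a steel two-knuckle hinge leaf. Origin on the bench under the well's centre; x towards the hinge (back), y along it, z up.
- hinge_bore (a point): Mid-point of the bore line of the incubator's two knuckles, in the empty gap between them: 105.5 behind (+x of) the incubator's origin, 150 above the bench, 10 above the rim. Each knuckle: 30 long, 16 outside, 10 bore; the gap is 68 long, open from above. Axes as the incubator's, y along the bores.
- lid: The loose lid, right way up on the bench: off-white sheet pan, hollow below, 20 high, 0.3 to 0.45 kg, centre of mass close under the handle. Origin in the plane of its underside below the handle's middle; x towards its hinge (back) edge, y along it, z up. Pan from x = -98.5 (front) to +91.5, y = -100 to 100; the knuckle behind it reaches x = 113.5.
- lid_handle (a point): Centre of the black bar of the lid's bridge handle: bar 104 long (lid's y), 14 thick (lid's x), 18 high, its centre 51 above the lid's underside and 31 above its top sheet, 22 free under the bar; 12 thick posts at y = -42 and 42. Grasp by closing along the lid's x. Axes as the lid's.
- lid_bore (a point): Centre of the bore of the lid's one knuckle (60 long, 16 outside, 10 bore): at (105.5, 0, 10) from the lid's origin, so 105.5 behind and 41 below the handle bar's centre. Axes as the lid's, y along the bore.
- lid_front (a point): Middle of the lid's front lower edge: at (-98.5, 0, 0) from the lid's origin. Axes as the lid's.
- dish: Steel dish 156 x 56 x 16 with the hinge pin and screws lying in it; origin under its centre. A bystander: leave alone.
- screwdriver: Screwdriver 170 long lying on the bench, black handle. A bystander: leave alone.
- reagent: Amber bottle, 60 across, 150 high; origin under its centre. A bystander: leave alone.
- beaker: Glass beaker, 68 across, 85 high; origin under its centre. A bystander: leave alone.
- wipes_box: Cardboard wipes box 120 x 90 x 89; origin under its centre. A bystander: leave alone.

How it is judged:
By the outcome, as a careful person would: the job done as asked, in the order asked, and still so for the second after the job is handed in, while the arm keeps its last pose, push and grip.
It also fails if it takes over 48 s, if anything falls off the work surface, if the arm or the gripper's body presses on something with over 40 N, if the wrist force passes 120 N, or if a joint passes its speed limit or range.

## Working session

There is one attempt and no reset: what is moved stays moved. The work goes in short steps, Python scripts to look and compute and a shell command to move; the robot and the scene stay as the last step left them, time stands still between calls to the robot, and variables do not carry over. Pictures are saved under pics/ and viewed, and the job is handed in when it is done.

```bash
ls; mkdir -p pics
python3 - <<'E'
from rig import bot
import cv2,numpy as np
s=bot.read_state()
print({k:np.round(v,3).tolist() for k,v in s.items()})
for n in("side","top","wrist"):
    c=bot.capture(n);cv2.imwrite(f"pics/{n}0.png",c["color"][:,:,::-1]);print(n,np.round(c["intrinsics"],1).tolist(),c["k1"],np.round(c["pose"],3).tolist())
E
```

```text
pics
{'time_s': 0.0, 'joint_positions': [59.272, 30.277, 82.156, -0.001, 67.689, -10.226], 'qvel': [0.012, 0.066, -0.018, -0.013, 0.053, -0.061], 'tau': [0.001, -44.003, -17.659, 0.063, 0.058, -0.0], 'position': [0.218, 0.585, 0.233], 'tcp_rot': [[-0.001, 0.35, 0.937], [-0.002, 0.937, -0.35], [-1.0, -0.002, -0.0]], 'force': [1.022, 0.08, -0.95], 'moment': [-0.022, -0.014, -0.025], 'opening': 0.998}
side [[519.2, 0.0, 319.8], [0.0, 519.2, 194.0], [0.0, 0.0, 1.0]] 0.0025380288548561905 [[0.995, -0.067, 0.073, 0.413], [-0.098, -0.548, 0.831, -1.411], [-0.015, -0.834, -0.552, 1.021], [0.0, 0.0, 0.0, 1.0]]
top [[384.9, 0.0, 322.5], [0.0, 384.9, 192.6], [0.0, 0.0, 1.0]] -0.07973347521054824 [[0.02, -0.998, 0.057, 0.46], [-1.0, -0.021, -0.005, -0.015], [0.006, -0.057, -0.998, 1.535], [0.0, 0.0, 0.0, 1.0]]
wrist [[295.9, 0.0, 322.5], [0.0, 295.9, 202.0], [0.0, 0.0, 1.0]] -0.02929944104643794 [[0.35, 0.904, 0.244, 0.152], [0.937, -0.338, -0.093, 0.611], [-0.001, 0.261, -0.965, 0.384], [0.0, 0.0, 0.0, 1.0]]
```

View pics/side0.png

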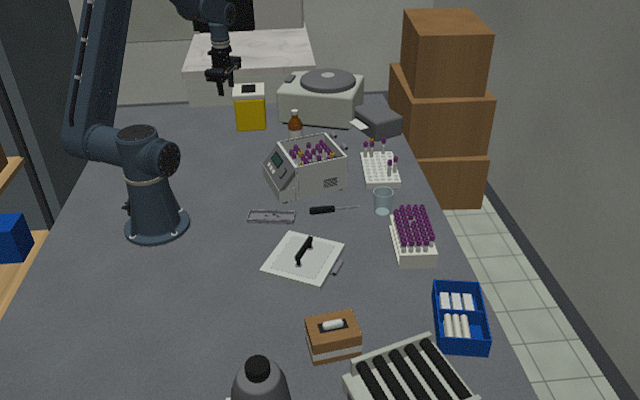

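View pics/top0.png

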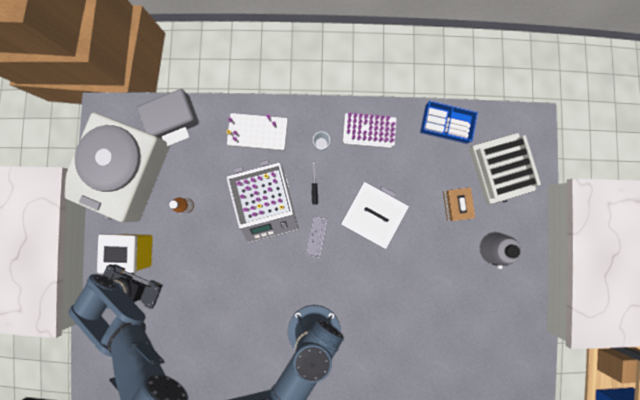

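View pics/wrist0.png

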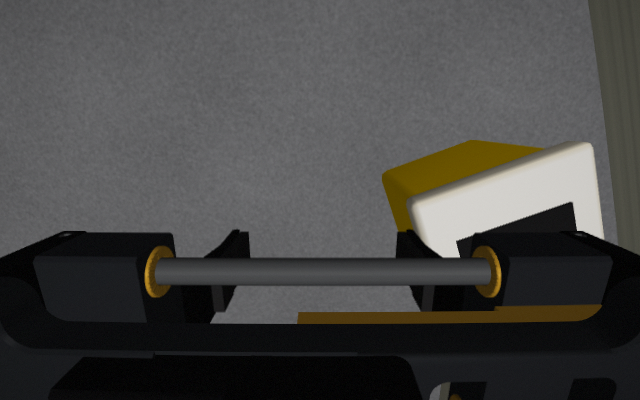

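The start views show the lid near top pixel (376,214) with its knuckle at (389,189). The incubator is near (262,195) with its hinge on the far edge. The moves can't tilt the tool directly, so I'll check with an empty gripper what happens at the inner reach limit.

```bash
python3 -m inch '{"dp":[[0,-20,0],[0,-36,0],[0,-36,0],[0,-36,0],[0,-36,0],[0,-36,0],[0,-20,0],[0,-10,0],[0,-10,0],[0,-10,0],[0,-10,0],[0,-10,0],[0,-10,0],[0,0,0]],"yaw":[0,0,0,0,0,0,0,0,0,0,0,0,0,0]}'; python3 -c "
from rig import bot;import numpy as np
s=bot.read_state();print({k:np.round(v,3).tolist() for k,v in s.items() if k in('joint_positions','position','tcp_rot','time_s')})"
```

```text
time_s: 1.32
position: [0.1195, 0.3211, 0.2332]
tcp_rot: [[-0.002, 0.35, 0.937], [-0.002, 0.937, -0.35], [-1.0, -0.003, -0.001]]
force: [-0.0, -0.1, 0.0]
opening: 0.997
{'time_s': 1.317, 'joint_positions': [50.691, 8.139, 119.277, -0.01, 52.753, -18.794], 'position': [0.119, 0.321, 0.233], 'tcp_rot': [[-0.002, 0.35, 0.937], [-0.002, 0.937, -0.35], [-1.0, -0.003, -0.001]]}
```

```bash
python3 -c "
import cv2
a=cv2.imread('pics/top0.png');cv2.imwrite('pics/topL.png',cv2.resize(a[150:270,320:440],None,fx=5,fy=5,interpolation=2));cv2.imwrite('pics/topI.png',cv2.resize(a[140:260,210:330],None,fx=5,fy=5,interpolation=2))
a=cv2.imread('pics/side0.png');cv2.imwrite('pics/sideS.png',cv2.resize(a[120:300,240:400],None,fx=3.3,fy=3.3,interpolation=2))"
python3 -m inch '{"dp":[[0,-15,0],[0,-15,0],[0,-15,0],[0,-10,0],[0,-10,0],[0,-10,0],[0,-10,0],[0,0,0]],"yaw":[0,0,0,0,0,0,0,0]}'; python3 -c "
from rig import bot;import numpy as np
s=bot.read_state();print({k:np.round(v,3).tolist() for k,v in s.items() if k in('joint_positions','position','tcp_rot','time_s')})"
```

```text
time_s: 1.98
position: [0.0897, 0.2417, 0.2333]
tcp_rot: [[-0.001, 0.351, 0.936], [-0.002, 0.936, -0.351], [-1.0, -0.002, -0.001]]
force: [-0.4, -0.2, 0.2]
opening: 0.997
{'time_s': 1.983, 'joint_positions': [44.141, -0.036, 128.851, -0.009, 51.303, -25.317], 'position': [0.09, 0.242, 0.233], 'tcp_rot': [[-0.001, 0.351, 0.936], [-0.002, 0.936, -0.351], [-1.0, -0.002, -0.001]]}
```

View pics/topL.png

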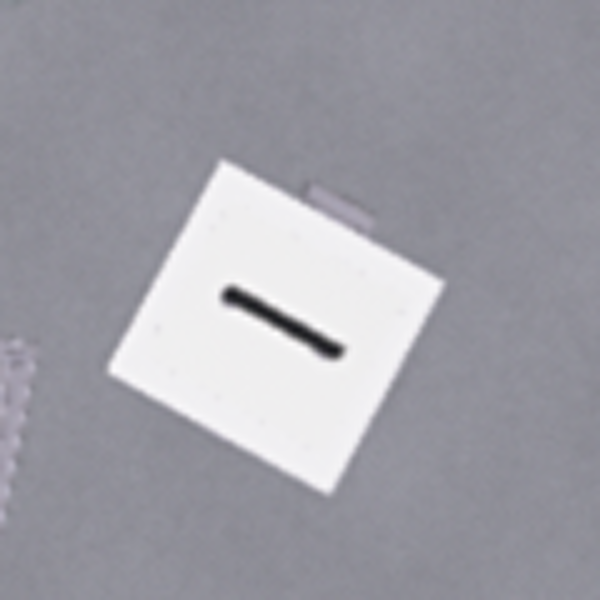

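View pics/topI.png

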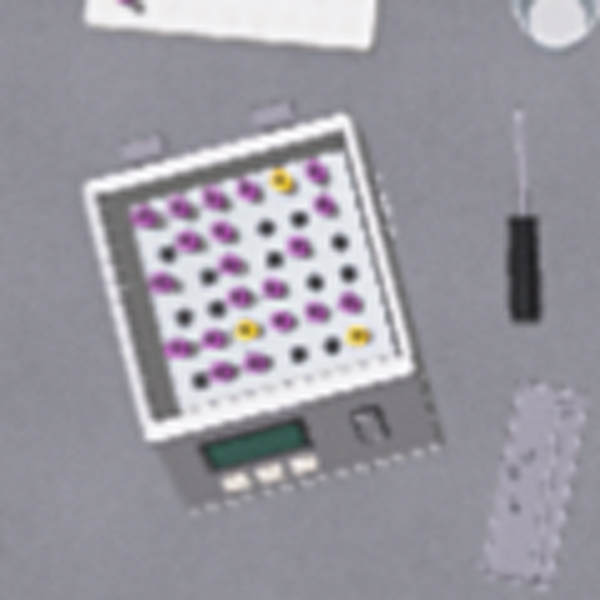

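View pics/sideS.png

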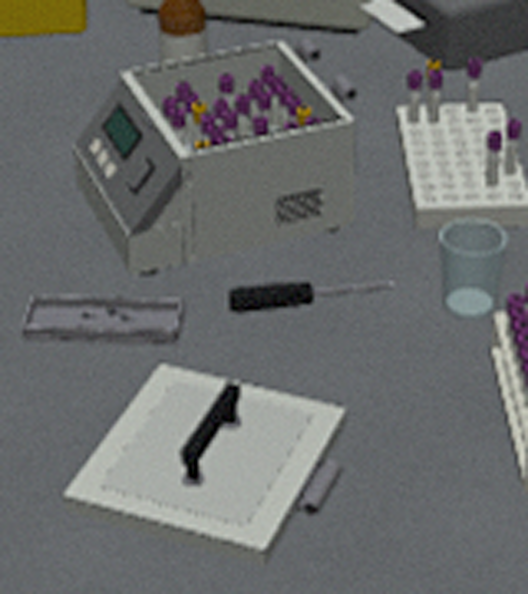

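Top view: lid corners in the crop at (222,160), (444,282), (331,494) and (108,371), handle bar from (230,294) to (335,352), knuckle at (339,208). Incubator knuckles at about (142,150) and (273,112), rim corners at about (85,187), (350,113), (412,370) and (150,440). I'll turn these into positions and fit the arm geometry to find its limits.

```bash
cat > h.py <<'E'
import numpy as np,cv2
from rig import bot
def ray(c,px):
    K=np.array(c["intrinsics"]);k=c["k1"];px=np.atleast_2d(np.array(px,float))
    d=(px-K[:2,2])/np.array([K[0,0],K[1,1]]);u=d.copy()
    for _ in range(30):u=d/(1+k*(u**2).sum(1,keepdims=True))
    P=np.array(c["pose"]);r=np.c_[u,np.ones(len(u))]@P[:3,:3].T
    return P[:3,3],r
def onz(c,px,z):
    o,r=ray(c,px);return o+r*((z-o[2])/r[:,2])[:,None]
def proj(c,X):
    P=np.array(c["pose"]);q=(np.atleast_2d(X)-P[:3,3])@P[:3,:3];u=q[:,:2]/q[:,2:]
    u=u*(1+c["k1"]*(u**2).sum(1,keepdims=True));K=np.array(c["intrinsics"]);return u*[K[0,0],K[1,1]]+K[:2,2]
E
python3 - <<'E'
from h import *
from scipy.optimize import least_squares
np.set_printoptions(precision=4,suppress=True)
Q=np.radians([[30.277,82.156],[8.139,119.277],[-.036,128.851]]);X=[.6146,.3242,.2332];Z=[.233]*3
A=[];b=[]
for (q2,q3),x,z in zip(Q,X,Z):
    t=q2+q3;A+=[[np.sin(q2),np.sin(t),np.cos(t),0],[np.cos(q2),np.cos(t),-np.sin(t),1]];b+=[x,z]
s=np.linalg.lstsq(np.array(A),np.array(b),rcond=None);print("kin a,b,e,H-L",s[0],s[1])
c=bot.capture("top");im=c["color"];cv2.imwrite("pics/top1.png",im[:,:,::-1])
w=(im.min(2)>205).astype(np.uint8)
cs,_=cv2.findContours(w,0,2)
for k in cs:
    (cx,cy),_,_=r=cv2.minAreaRect(k)
    if 340<cx<410 and 180<cy<250 and cv2.contourArea(k)>500:
        B=cv2.boxPoints(r);W=onz(c,B,.02);print("lid",r,W.tolist(),np.linalg.norm(np.diff(W,axis=0),axis=1),W.mean(0))
d=(im.max(2)<90).astype(np.uint8);cs,_=cv2.findContours(d,0,2)
for k in cs:
    (cx,cy),_,_=r=cv2.minAreaRect(k)
    if 350<cx<400 and 190<cy<240 and cv2.contourArea(k)>20:
        B=cv2.boxPoints(r);W=onz(c,B,.06);print("bar",r,W.tolist(),W.mean(0))
I=lambda p:np.array(p)/5-.4+np.array([210,140])
W=onz(c,I([(85,187),(350,113),(412,370),(150,440)]),.14);print("rim",W,np.linalg.norm(np.diff(W,axis=0),axis=1),W.mean(0))
W=onz(c,I([(142,150),(273,112)]),.152);print("kn",W,W.mean(0))
E
```

```text
kin a,b,e,H-L [ 0.5838  0.3959  0.1197 -0.0094] [0.]
lid ((374.6846008300781, 214.94668579101562), (50.84389114379883, 48.09638977050781), 28.88658332824707) [[0.4250257221875967, -0.09705801757187846, 0.020000000000000018], [0.5928975511840445, -0.18605167636976847, 0.020000000000000018], [0.4992538659078389, -0.36415897164581246, 0.020000000000000018], [0.33198878847480473, -0.2739232840343906, 0.020000000000000018]] [0.19   0.2012 0.1901] [ 0.4623 -0.2303  0.02  ]
bar ((376.01214599609375, 213.97703552246094), (25.057987213134766, 2.3394386768341064), 27.897274017333984) [[0.4834552133459375, -0.1844012496036463, 0.06000000000000005], [0.491466202658118, -0.18849314053973631, 0.06000000000000005], [0.44816211449282267, -0.2744147097206846, 0.06000000000000005], [0.4401643014416722, -0.27029298280050873, 0.06000000000000005]] [ 0.4658 -0.2294  0.06  ]
rim [[0.5889 0.3292 0.14  ]
 [0.647  0.1367 0.14  ]
 [0.4607 0.0868 0.14  ]
 [0.406  0.2756 0.14  ]] [0.2011 0.1928 0.1966] [0.5256 0.2071 0.14  ]
kn [[0.6155 0.2856 0.152 ]
 [0.645  0.1913 0.152 ]] [0.6303 0.2385 0.152 ]
```

Measured yaws are about -28° for the lid and +17° for the incubator. At low height the elbow limit lies close in. I'll turn the gripper's narrow side towards the base and try the limit there.

```bash
python3 -m inch '{"dp":[[0,0,0],[0,0,0],[0,0,0],[0,0,0],[0,0,0],[0,0,0],[10,0,0],[20,0,0],[20,0,0],[20,0,0],[20,0,0],[15,0,0],[5,0,0],[0,0,0]],"yaw":[7,7,7,7,7,7,7,7,7,7,7,7,6,0]}'; python3 -c "
from rig import bot;import numpy as np
s=bot.read_state();print({k:np.round(v,3).tolist() for k,v in s.items() if k in('joint_positions','position','tcp_rot','time_s')})"
```

```text
time_s: 3.2
position: [0.0914, 0.2439, 0.1224]
tcp_rot: [[-0.002, 0.936, -0.352], [-0.002, -0.352, -0.936], [-1.0, -0.001, 0.002]]
force: [-0.0, -0.9, 0.5]
opening: 1.001
{'time_s': 3.2, 'joint_positions': [44.226, 20.792, 139.082, 0.012, 20.267, 64.839], 'position': [0.091, 0.244, 0.122], 'tcp_rot': [[-0.002, 0.936, -0.352], [-0.002, -0.352, -0.936], [-1.0, -0.001, 0.002]]}
```

```bash
python3 -m inch '{"dp":[[0,-4,9],[0,-4,9],[0,-4,9],[0,-4,9],[0,0,0]],"yaw":[0,0,0,0,0]}'; python3 -c "
from rig import bot;import numpy as np
s=bot.read_state();print({k:np.round(v,3).tolist() for k,v in s.items() if k in('joint_positions','position','tcp_rot','time_s')})"
```

```text
time_s: 3.62
position: [0.0684, 0.2333, 0.1362]
tcp_rot: [[-0.003, 0.937, -0.348], [-0.013, -0.348, -0.937], [-1.0, 0.001, 0.014]]
force: [0.1, 0.8, 0.1]
opening: 0.999
{'time_s': 3.617, 'joint_positions': [47.003, 17.188, 139.959, -0.942, 23.538, 68.25], 'position': [0.068, 0.233, 0.136], 'tcp_rot': [[-0.003, 0.937, -0.348], [-0.013, -0.348, -0.937], [-1.0, 0.001, 0.014]]}
```

```bash
python3 -m inch '{"dp":[[12,-7,14],[12,-7,14],[12,-7,14],[12,-7,14],[12,-7,14],[0,0,0]],"yaw":[0,0,0,0,0,0]}'; python3 -c "
from rig import bot;import numpy as np
s=bot.read_state();print({k:np.round(v,3).tolist() for k,v in s.items() if k in('joint_positions','position','tcp_rot','time_s')})"
```

```text
time_s: 4.12
position: [0.0219, 0.2406, 0.1134]
tcp_rot: [[-0.014, 0.938, -0.347], [-0.064, -0.347, -0.936], [-0.998, 0.009, 0.064]]
force: [0.1, -0.5, 0.4]
opening: 1.0
{'time_s': 4.117, 'joint_positions': [59.108, 23.071, 139.926, -3.443, 20.574, 82.673], 'position': [0.022, 0.241, 0.113], 'tcp_rot': [[-0.014, 0.938, -0.347], [-0.064, -0.347, -0.936], [-0.998, 0.009, 0.064]]}
```

```bash
python3 -m inch '{"dp":[[-20,0,-10],[-20,0,-10],[-20,0,-10],[-20,0,-10],[0,0,0]],"yaw":[0,0,0,0,0]}'; python3 -c "
from rig import bot;import numpy as np
s=bot.read_state();print({k:np.round(v,3).tolist() for k,v in s.items() if k in('joint_positions','position','tcp_rot','time_s')})"
```

```text
time_s: 4.53
position: [0.0406, 0.2877, 0.1938]
tcp_rot: [[-0.007, 0.937, -0.349], [-0.052, -0.349, -0.936], [-0.999, 0.011, 0.051]]
force: [0.5, 0.7, 0.8]
opening: 1.001
{'time_s': 4.533, 'joint_positions': [60.705, 10.11, 127.169, -1.524, 45.521, 82.244], 'position': [0.041, 0.288, 0.194], 'tcp_rot': [[-0.007, 0.937, -0.349], [-0.052, -0.349, -0.936], [-0.999, 0.011, 0.051]]}
```

The limit does tilt the tool, and the tilt stays in the commanded pose, so I can use it later to tip the held lid. Now I'll go over the lid to take it.

```bash
python3 -m inch '{"dp":[[-10,15,3],[-10,30,7],[-10,37,9],[-10,37,9],[-10,37,9],[-10,37,8],[0,38,8],[0,38,8],[0,38,8],[0,38,8],[0,37,10],[0,30,15],[0,20,30],[0,20,33],[0,20,33],[0,20,33],[0,20,33],[0,20,33],[0,20,25],[0,8,13]],"yaw":[0,0,0,0,0,0,0,0,0,0,0,0,2,2,2,1,0,0,0,0]}'; python3 -m inch '{"dp":[[0,0,0],[0,0,0]],"yaw":[0,0]}'
python3 - <<'E'
from h import *
s=bot.read_state();print({k:np.round(v,3).tolist() for k,v in s.items() if k in('joint_positions','position','tcp_rot','time_s')})
R=np.array(s["tcp_rot"]);p=np.array(s["position"])
print("to lid above",1000*R.T@(np.array([.4656,-.2307,p[2]])-p),np.degrees(np.arctan2(R[1,1],R[0,1])))
c=bot.capture("wrist");cv2.imwrite("pics/w1.png",c["color"][:,:,::-1])
# expected bar center & corners projections
y=np.radians(-27.8);ex=np.array([np.cos(y),np.sin(y),0]);ey=np.array([-np.sin(y),np.cos(y),0])
o=np.array([.4656,-.2307,0])
for nm,(a,b,z) in dict(bar=(0,0,.06),be1=(0,.052,.06),be2=(0,-.052,.06),fl=(-.0985,.1,.02),fr=(-.0985,-.1,.02),bl=(.0915,.1,.02),br=(.0915,-.1,.02)).items():
    print(nm,proj(c,o+a*ex+b*ey+[0,0,z]).round(1))
E
```

```text
time_s: 6.2
position: [0.4233, -0.2302, 0.2777]
tcp_rot: [[-0.012, 0.886, -0.464], [-0.065, -0.464, -0.884], [-0.998, 0.019, 0.064]]
force: [-0.1, 0.1, 0.1]
opening: 1.0
time_s: 6.37
position: [0.422, -0.2259, 0.277]
tcp_rot: [[-0.015, 0.886, -0.463], [-0.061, -0.463, -0.884], [-0.998, 0.015, 0.061]]
force: [-0.3, 0.8, 0.2]
opening: 0.999
{'time_s': 6.367, 'joint_positions': [-39.506, 15.361, 99.902, -3.663, 63.219, -10.288], 'position': [0.422, -0.226, 0.277], 'tcp_rot': [[-0.015, 0.886, -0.463], [-0.061, -0.463, -0.884], [-0.998, 0.015, 0.061]]}
to lid above [ -0.36876199  40.83005805 -15.9043579 ] -27.58400372379726
bar [[353.  158.1]]
be1 [[354.5 114.5]]
be2 [[351.5 198.1]]
fl [[274.1  73.7]]
fr [[280.5 220.9]]
bl [[423.8  74.8]]
br [[409.  220.6]]
```

View pics/w1.png

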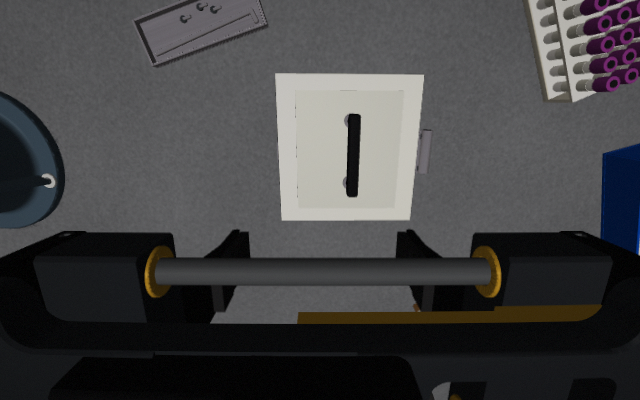

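The wrist view matches the predicted lid points to about 2 px: bar ends at (354,114) and (352,198), corners at (276,73), (423,75) and (411,221). Going down on the handle.

```bash
python3 -m inch '{"dp":[[10,12,-10],[20,15,-12],[30,10,-8],[33,0,0],[33,0,0],[33,0,0],[30,0,0],[20,0,0],[12,0,0],[5,0,0],[0,0,0],[0,0,0]],"yaw":[0,0,0,0,0,0,0,0,0,0,0,0]}'
python3 - <<'E'
from h import *
s=bot.read_state()
R=np.array(s["tcp_rot"]);p=np.array(s["position"])
print(p,1000*R.T@(np.array([.4656,-.2307,.044])-p),R.round(3).tolist())
c=bot.capture("side");cv2.imwrite("pics/s1.png",cv2.resize(c["color"][180:320,220:400,::-1],None,fx=4,fy=4))
E
```

```text
time_s: 7.42
position: [0.4669, -0.2296, 0.0515]
tcp_rot: [[-0.013, 0.888, -0.46], [-0.063, -0.46, -0.886], [-0.998, 0.017, 0.062]]
force: [0.5, -1.0, 0.8]
opening: 1.001
[ 0.46688315 -0.22958722  0.05152293] [ 7.59474983 -0.75564584  1.10812537] [[-0.013, 0.888, -0.46], [-0.063, -0.46, -0.886], [-0.998, 0.017, 0.062]]
```

View pics/s1.png

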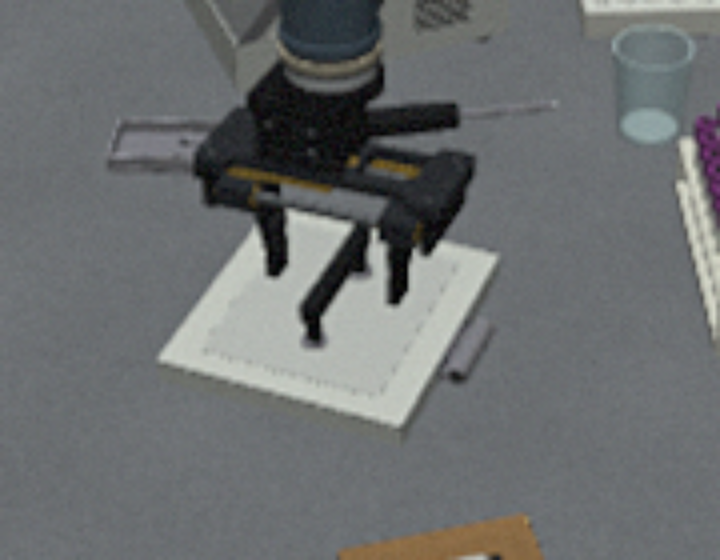

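The fingers straddle the bar (crop: bar near (340,275), fingers at (272,250) and (400,275)). Lowering 8 mm and closing.

```bash
python3 -m inch '{"dp":[[5,-1,1],[3,0,0],[0,0,0],[0,0,0]],"yaw":[0,0,0,0]}'; python3 -m inch '{"dp":[[0,0,0],[0,0,0],[0,0,0],[0,0,0],[0,0,0],[0,0,0],[0,0,0],[0,0,0],[0,0,0],[0,0,0],[0,0,0],[0,0,0]],"yaw":[0,0,0,0,0,0,0,0,0,0,0,0]}' 0;  python3 -m inch '{"dp":[[0,0,0],[-3,0,0],[-8,0,0],[-15,0,0],[-15,0,0],[-15,0,0],[-15,0,0],[-14,0,0],[0,0,0],[0,0,0]],"yaw":[0,0,0,0,0,0,0,0,0,0]}' 0
```

```text
time_s: 7.8
position: [0.4654, -0.2315, 0.0433]
tcp_rot: [[-0.013, 0.887, -0.461], [-0.063, -0.461, -0.885], [-0.998, 0.017, 0.062]]
force: [-0.5, -0.9, 0.0]
opening: 1.002
time_s: 8.8
position: [0.4655, -0.2314, 0.0431]
tcp_rot: [[-0.013, 0.887, -0.461], [-0.063, -0.461, -0.885], [-0.998, 0.017, 0.062]]
force: [3.9, -1.5, -0.4]
opening: 0.168
time_s: 9.63
position: [0.4666, -0.2259, 0.1286]
tcp_rot: [[-0.012, 0.887, -0.461], [-0.064, -0.461, -0.885], [-0.998, 0.018, 0.062]]
force: [-0.6, 0.6, -4.1]
opening: 0.16
```

Gripped: opening 13.9 mm, about 4.1 N carried. Carrying the lid to the inner limit at q1 ≈ -35°, clear of the incubator's nose, to start tilting.

```bash
cat >> h.py <<'E'
from scipy.spatial.transform import Rotation as Ro
def st(q1aim=None):
    s=bot.read_state();R=np.array(s["tcp_rot"]);p=np.array(s["position"]);q=s["joint_positions"]
    print("t%.2f"%s["time_s"],"p",p.round(4),"q",np.round(q,2),"yaz %.1f"%np.degrees(np.arctan2(R[1,1],R[0,1])),"tilt(deg) x,y",np.degrees(R[:2,0]).round(2),"F",np.round(s["force"],1),"open",round(s["opening"]*87,1))
    return s,R,p
R0=np.array([[-.0125,.887,-.461],[-.0635,-.461,-.885],[-.998,.0175,.062]])
u,_,v=np.linalg.svd(R0);R0=u@v
lx=R0[:,1];lz=np.array([0,0,1.])-lx*lx[2];lz/=np.linalg.norm(lz);RL0=np.c_[lx,np.cross(lz,lx),lz]
REL=R0.T@RL0   # lid in tool
def tgt(yaw,pit): return Ro.from_euler('ZY',[yaw,pit],degrees=True).as_matrix()@REL.T
E
python3 -m inch '{"dp":[[-5,-18,-5],[-5,-36,-9],[0,-38,-9],[0,-38,-10],[0,-38,-10],[0,-38,-9],[0,-26,-6],[0,-14,-3],[0,0,0]],"yaw":[0,0,0,0,0,0,0,0,0]}' 0 >/dev/null
python3 - <<'E'
from h import *
s,R,p=st()
T=tgt(17,17.5);print("target tool axis tilt",np.degrees(T[:2,0]),"REL",REL.round(3).tolist())
q1=np.radians(s["joint_positions"][0]);n=np.array([-np.cos(q1)*.85,-np.sin(q1)*.85,-.53]);print("push 40:",40*R.T@n)
c=bot.capture("wrist");cv2.imwrite("pics/w2.png",c["color"][:,:,::-1])
c=bot.capture("side");cv2.imwrite("pics/s2.png",cv2.resize(c["color"][100:300,100:380,::-1],None,fx=2.8,fy=2.8))
E
```

```text
t10.38 p [ 0.2708 -0.0541  0.1295] q [-30.97  19.84 135.85  -8.7   23.94   4.38] yaz -27.4 tilt(deg) x,y [-1.28 -3.33] F [-0.4  1.  -4.2] open 13.8
target tool axis tilt [-15.40491802  -8.4281854 ] REL [[0.0, -0.062, -0.998], [1.0, -0.0, 0.0], [0.0, -0.998, 0.062]]
push 40: [ 20.79520089 -34.07863554  -3.41265582]
```

View pics/s2.png

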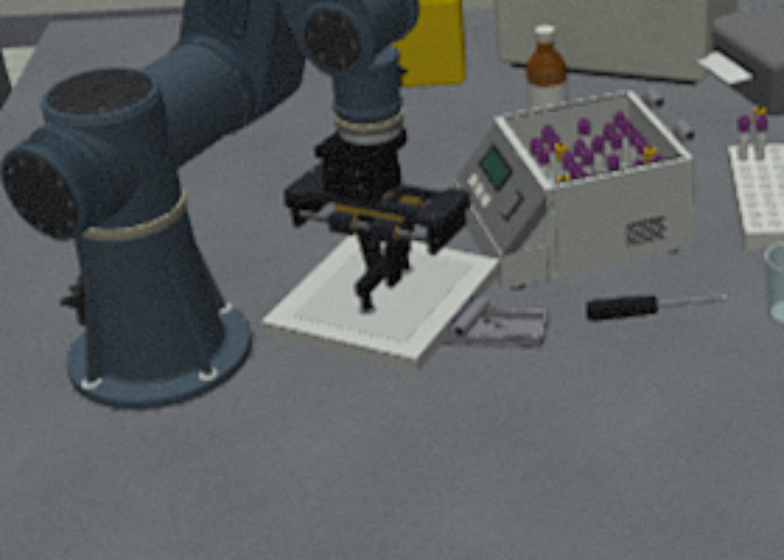

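View pics/w2.png

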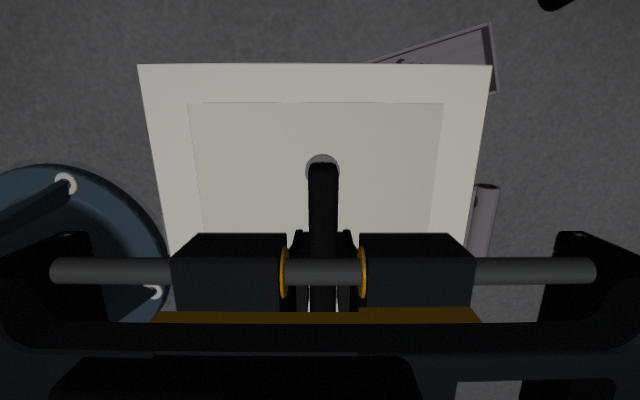

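Held level, with the lid's knuckle edge clear above the dish (side crop (500,320)) and its front edge facing the base with room. Pushing into the limit to tilt.

```bash
python3 -m inch '{"dp":[[18,-34,-3],[18,-34,-3],[18,-34,-3],[0,0,0]],"yaw":[0,0,0,0]}' 0 >/dev/null
python3 - <<'E'
from h import *
s,R,p=st()
q1=np.radians(s["joint_positions"][0]);n=np.array([-np.cos(q1)*.85,-np.sin(q1)*.85,-.53]);print("push 40:",40*R.T@n)
E
```

```text
t10.82 p [ 0.2492 -0.0056  0.1022] q [-21.85  25.86 139.77 -15.9   16.89  20.91] yaz -27.5 tilt(deg) x,y [-3.46 -3.53] F [-0.2 -0.6 -4.4] open 13.7
push 40: [ 22.24651939 -33.29027825   1.51319163]
```

```bash
python3 -m inch '{"dp":[[-14,12,20],[-14,12,20],[16,-33,10],[16,-33,10],[16,-33,10],[0,0,0]],"yaw":[0,0,0,0,0,0]}' 0 >/dev/null
python3 - <<'E'
from h import *
s,R,p=st()
a=np.arctan2(p[1],p[0]);n=np.array([-np.cos(a)*36,-np.sin(a)*36,-12]);print("az",np.degrees(a),"push:",R.T@n,"up10",R.T@[0,0,10])
E
```

```text
t11.32 p [ 0.2173 -0.0432  0.1338] q [-32.45  18.42 139.8  -13.78  26.09   7.92] yaz -28.0 tilt(deg) x,y [-6.28 -3.12] F [ 0.8 -0.5 -4.7] open 13.4
az -11.245724490562795 push: [ 15.39928433 -33.5297219    8.8667802 ] up10 [-9.92478418 -0.71683983  0.99237076]
```

```bash
python3 -m inch '{"dp":[[-3,30,-8],[23,-33,8],[23,-33,8],[23,-33,8],[0,0,0]],"yaw":[0,0,0,0,0]}' 0 >/dev/null
python3 - <<'E'
from h import *
s,R,p=st()
a=np.arctan2(p[1],p[0]);n=np.array([-np.cos(a)*36,-np.sin(a)*36,0]);print("az",np.degrees(a),"push:",R.T@n,"up10",R.T@[0,0,10])
E
```

```text
t11.73 p [ 0.215  -0.0344  0.1129] q [-29.37  24.07 139.76 -17.25  24.03  14.64] yaz -28.2 tilt(deg) x,y [-9.34 -2.68] F [ 0.2 -0.  -3.7] open 13.8
az -9.094474120580738 push: [  5.52971533 -33.76621386  11.192187  ] up10 [-9.85505572 -1.2248776   1.17369142]
```

```bash
python3 -m inch '{"dp":[[-16,11,-16],[-16,11,-16],[0,0,0],[0,0,0],[0,0,0],[0,0,0],[0,0,0],[0,0,0],[0,0,0],[0,0,0],[0,0,0],[0,0,0]],"yaw":[0,0,-7,-7,-7,-7,-7,-7,-7,-7,-7,0]}' 0 >/dev/null
python3 - <<'E'
from h import *
s,R,p=st()
print(R.T@(1000*(np.array([.245,.10,.15])-p)),R.T@(1000*np.array([-.045,.085,0])))
E
```

```text
t12.73 p [ 0.2545 -0.0152  0.1387] q [-21.82  19.55 132.37 -10.14  36.08 -48.53] yaz 35.6 tilt(deg) x,y [-9.18 -2.73] F [ 0.5 -0.  -5. ] open 13.7
[ -15.11082982   56.79011615 -100.17949021] [  3.16424836  12.69695835 -95.28260482]
```

```bash
python3 -m inch '{"dp":[[-2,12,-28],[-2,12,-33],[-2,12,-34],[-2,12,-34],[-2,12,-33],[-2,10,-26],[0,0,-8],[0,0,0]],"yaw":[0,0,0,0,0,0,0,0]}' 0 >/dev/null
python3 - <<'E'
from h import *
s,R,p=st()
a=np.arctan2(p[1],p[0]);n=np.array([-np.cos(a)*36,-np.sin(a)*36,-20]);print("az",np.degrees(a),"push:",R.T@n,"up10",R.T@[0,0,10])
c=bot.capture("side");cv2.imwrite("pics/s3.png",cv2.resize(c["color"][100:300,100:380,::-1],None,fx=2.8,fy=2.8))
E
```

```text
t13.40 p [0.1989 0.1884 0.1505] q [ 18.95  18.29 129.23   0.77  42.13 -17.  ] yaz 35.6 tilt(deg) x,y [-9.25 -2.63] F [-1.   0.4 -4.2] open 13.6
az 43.45809276674809 push: [ 25.06998112 -32.04853198   6.35512742] up10 [-9.8582426  -1.58193663 -0.55904318]
```

View pics/s3.png

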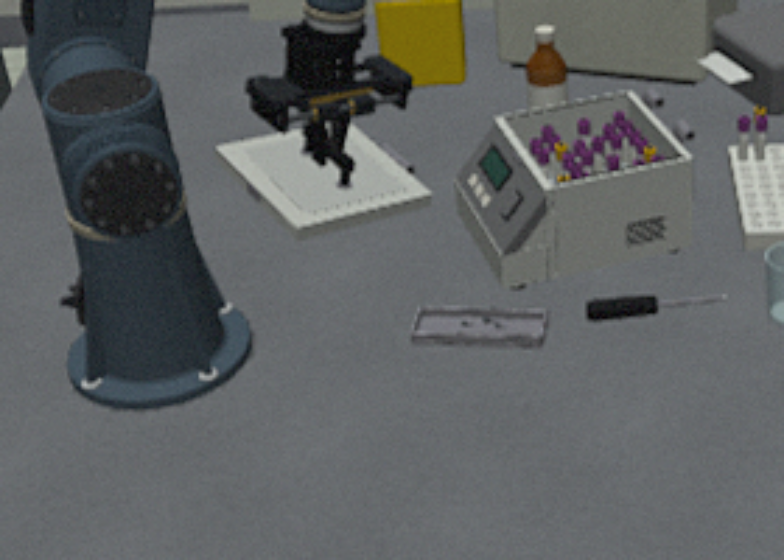

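Lid is clear of the base and the nose. Pushing in at this azimuth for the remaining tilt.

```bash
python3 -m inch '{"dp":[[20,-20,4],[23,-32,6],[23,-32,6],[23,-32,6],[0,0,0]],"yaw":[0,0,0,0,0]}' 0 >/dev/null
python3 - <<'E'
from h import *
s,R,p=st()
a=np.arctan2(p[1],p[0]);n=np.array([-np.cos(a)*36,-np.sin(a)*36,-20]);print("az",np.degrees(a),"push:",R.T@n,"up10",R.T@[0,0,10])
T=tgt(17,17.5);print(np.degrees(T[:2,0]))
E
```

```text
t13.87 p [0.1555 0.1355 0.1111] q [ 11.64  25.06 139.81  -4.11  27.25 -19.54] yaz 35.4 tilt(deg) x,y [-11.34  -4.26] F [ 0.2 -0.4 -4.5] open 13.8
az 41.064373553816274 push: [ 26.67916047 -30.96713166   5.02584854] up10 [-9.77384137 -2.04771829 -0.52808585]
[-15.40491802  -8.4281854 ]
```

```bash
python3 -m inch '{"dp":[[-12,25,-9],[-10,22,-8],[22,-32,5],[24,-32,5],[24,-32,5],[24,-32,5],[0,0,0]],"yaw":[0,0,0,0,0,0,0]}' 0 >/dev/null
python3 - <<'E'
from h import *
s,R,p=st()
a=np.arctan2(p[1],p[0]);n=np.array([-np.cos(a)*36,-np.sin(a)*36,-20]);print("az",np.degrees(a),"push:",R.T@n,"up10",R.T@[0,0,10])
T=tgt(17,17.5);print(np.degrees(T[:2,0]))
E
```

```text
t14.45 p [0.145  0.1351 0.094 ] q [ 14.03  30.   139.83  -6.81  25.59 -14.75] yaz 35.7 tilt(deg) x,y [-13.9  -6.5] F [ 0.3  0.  -4.1] open 13.6
az 42.97938779640519 push: [ 28.44314299 -29.17600054   5.97901407] up10 [-9.63461718 -2.63553554 -0.47760252]
[-15.40491802  -8.4281854 ]
```

```bash
python3 -m inch '{"dp":[[-20,20,-14],[-18,22,-14],[22,-32,6],[24,-32,6],[24,-30,6],[0,0,0]],"yaw":[0,0,0,0,0,0]}' 0 >/dev/null
python3 - <<'E'
from h import *
s,R,p=st()
a=np.arctan2(p[1],p[0]);n=np.array([-np.cos(a)*36,-np.sin(a)*36,-20]);print("az",np.degrees(a),"push:",R.T@n,"up10",R.T@[0,0,10])
T=tgt(17,17.5);print(np.degrees(T[:2,0]))
E
```

```text
t14.95 p [0.1286 0.1436 0.0964] q [ 17.93  29.93 139.71  -5.95  27.3  -11.82] yaz 35.8 tilt(deg) x,y [-14.91  -7.69] F [ 3.6  3.2 -0.9] open 13.8
az 48.1549173643154 push: [ 28.97233134 -27.86142231   8.96354639] up10 [-9.56169977 -2.89841444 -0.41604235]
[-15.40491802  -8.4281854 ]
```

Slight contact force appeared (about 5 N, probably the lid edge near the base). Backing out and checking.

```bash
python3 -m inch '{"dp":[[-10,20,-3],[-25,30,-8],[-28,28,-8],[-28,20,-8],[-20,10,0],[0,0,0],[0,0,0]],"yaw":[0,0,0,0,0,0,0]}' 0 >/dev/null
python3 - <<'E'
from h import *
s,R,p=st()
L=R@REL;e=Ro.from_matrix(L).as_euler('ZYX',degrees=True);print("lid yaw,pitch,roll est",e)
for d in (-17,-18,-19,-20): 
    print(d,Ro.from_matrix(R@Ro.from_euler('x',-d-2*0,degrees=True).as_matrix()@REL).as_euler('ZYX',degrees=True))
c=bot.capture("side");cv2.imwrite("pics/s4.png",cv2.resize(c["color"][80:280,120:400,::-1],None,fx=2.8,fy=2.8))
c=bot.capture("wrist");cv2.imwrite("pics/w4.png",c["color"][:,:,::-1])
E
```

```text
t15.53 p [0.2226 0.2401 0.1729] q [ 2.7310e+01  2.1640e+01  1.1613e+02  5.0000e-02  5.9550e+01 -8.2400e+00] yaz 35.9 tilt(deg) x,y [-15.18  -7.79] F [-1.  -1.3 -5.6] open 13.7
lid yaw,pitch,roll est [35.90620381 17.13648757  6.15052219]
-17 [18.11086798 17.12220094  0.87046201]
-18 [17.06591591 17.07262828  0.56324123]
-19 [16.02154891 17.01771021  0.25710282]
-20 [14.97782415 16.95746811 -0.04784431]
```

View pics/s4.png

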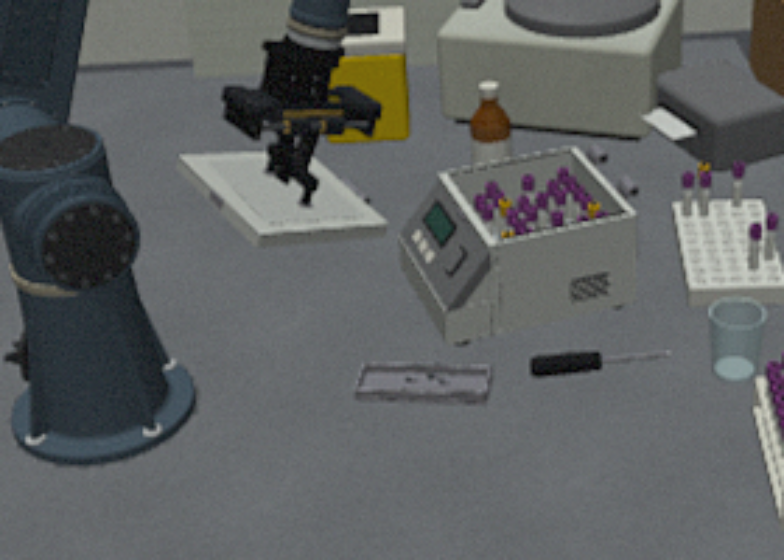

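View pics/w4.png

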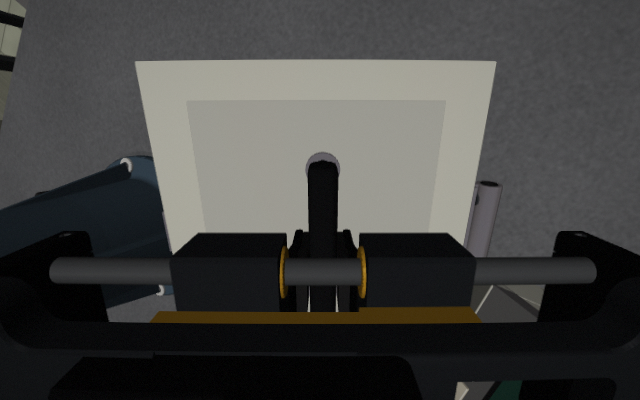

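Side view: lid tipped, free of the base and the nose. In the wrist view its far corners moved from (138,65) and (491,65) to (137,61) and (495,61), so it may have rolled slightly in the grip. Measuring that.

```bash
cat >> h.py <<'E'
def inhand(img_rgb,c,R,p,verbose=1):
    """far (y+) edge corners of lid top rim in tool frame, mm"""
    g=cv2.GaussianBlur(img_rgb.astype(np.float32).mean(2),(3,3),0)
    def cross(v):  # subpixel first crossing
        m=(v[:8].mean()+v[-8:].mean())/2; s=np.sign(v-m); i=np.where(s[:-1]*s[1:]<0)[0]
        i=i[np.argmax(np.abs(v[i+1]-v[i]))]; return i+(m-v[i])/(v[i+1]-v[i])
    us=np.arange(170,460,5); vs=np.array([40+cross(g[40:85,u]) for u in us]); ft=np.polyfit(us,vs,1)
    rows=np.arange(75,140,4); Lx=np.array([125+cross(g[r,125:175]) for r in rows]); Rx=np.array([460+cross(g[r,460:510]) for r in rows])
    fl=np.polyfit(rows,Lx,1);fr=np.polyfit(rows,Rx,1)
    out=[]
    for f in(fl,fr):
        u=300.
        for _ in range(20): v=np.polyval(ft,u);u=np.polyval(f,v)
        out.append([u,v])
    out=np.array(out)
    o,r=ray(c,out); rt=r@R; ot=R.T@(o-p)
    # tool y separation .19
    k=.19/(rt[1,1]-rt[0,1]) if True else 0
    # allow equal tool-depth: solve s1,s2 with equal tool x and dy=.19
    A=np.array([[rt[0,0],-rt[1,0]],[-rt[0,1],rt[1,1]]]); b=np.array([0,np.sign(rt[1,1]-rt[0,1])*.19])
    s=np.linalg.solve(A,b); P=(ot+rt*s[:,None])*1000
    if verbose: print("px",out.round(2).tolist(),"tool mm",P.round(2).tolist())
    return P
E
python3 - <<'E'
from h import *
s,R,p=st()
c=bot.capture("wrist")
for f in("w2","w4"):
    im=cv2.imread(f"pics/{f}.png")[:,:,::-1]
    P=inhand(im,c,R,p); m=P.mean(0)
    # relative to bar centre: lid point (-.0035,.1,-.031) from bar ; tool: bar at x=-8?,y=0
    print(f,"mean",m, "roll about toolY (atan):",[np.degrees(np.arctan2(m[0]+b,-m[2])) for b in(8,)], "expected", np.degrees(np.arctan2(31,100)))
E
```

```text
t15.63 p [0.22   0.2385 0.172 ] q [ 2.7280e+01  2.1740e+01  1.1638e+02  4.0000e-02  5.9560e+01 -8.2400e+00] yaz 35.9 tilt(deg) x,y [-15.49  -7.94] F [-0.3  0.6 -4.2] open 13.6
px [[135.96, 62.46], [492.31, 63.68]] tool mm [[17.44, -98.76, -103.45], [17.44, 91.24, -102.7]]
w2 mean [  17.43873293   -3.75515549 -103.07420491] roll about toolY (atan): [np.float64(13.863562596095845)] expected 17.223436191131462
px [[133.76, 59.47], [496.63, 59.25]] tool mm [[14.79, -98.16, -104.44], [14.79, 91.84, -104.41]]
w4 mean [  14.79349687   -3.16275552 -104.42494017] roll about toolY (atan): [np.float64(12.313186964587123)] expected 17.223436191131462
```

```bash
cat >> h.py <<'E'
def rel(phi):
    s_,c_=np.sin(np.radians(phi)),np.cos(np.radians(phi))
    return np.array([[0,-s_,-c_],[1,0,0],[0,-c_,s_]])
REL=rel(5.0); BAR=np.array([-7.5,.3,-2.0])/1000
def pt_tool(v): return BAR+REL@np.array(v)   # v: lid-axes offset from bar centre (m)
E
python3 - <<'E'
from h import *
s,R,p=st()
for y in (17,18,19,20): print(y,Ro.from_matrix(R@Ro.from_euler('x',y,degrees=True).as_matrix()@REL).as_euler('ZYX',degrees=True))
T=tgt(17,17);print("want tilt",np.degrees(T[:2,0]))
E
```

```text
t15.68 p [0.22   0.2385 0.1718] q [ 2.7270e+01  2.1770e+01  1.1639e+02  4.0000e-02  5.9550e+01 -8.2300e+00] yaz 35.9 tilt(deg) x,y [-15.5   -7.95] F [-0.9  0.1 -4.1] open 14.1
17 [18.05409915 17.4936677   2.24355089]
18 [17.00710692 17.44283632  1.9292596 ]
19 [15.96072956 17.38653698  1.61608619]
20 [14.91502699 17.32479183  1.30414277]
want tilt [-14.49873309  -9.65453269]
```

Run:
```python
from h import *
s,R,p=st()
print(R.T@(1000*(np.array([-.05,.30,.165])-p)))
R2=R@Ro.from_euler('x',-63,degrees=True).as_matrix()
print("tool per world after yaw",R2.T.round(3).tolist())
```

```text
t15.68 p [0.22   0.2385 0.1718] q [ 2.7270e+01  2.1770e+01  1.1639e+02  4.0000e-02  5.9550e+01 -8.2300e+00] yaz 35.9 tilt(deg) x,y [-15.5   -7.95] F [-0.9  0.1 -4.1] open 14.1
[  71.02259032 -172.16197659 -205.02296458]
tool per world after yaw [[-0.271, -0.139, -0.953], [-0.161, 0.982, -0.097], [0.949, 0.127, -0.288]]
```

The lid rolled about 1.5° more in the grip than assumed, which would leave about 1.9° of roll error. I'll correct it with a small push into the limit at azimuth ~100°.

```bash
python3 -m inch '{"dp":[[5,-12,-14],[9,-22,-26],[10,-24,-29],[10,-24,-29],[10,-24,-29],[10,-24,-29],[9,-22,-26],[6,-14,-16],[2,-6,-7],[0,0,0],[0,0,0],[0,0,0],[0,0,0],[0,0,0],[0,0,0],[0,0,0],[0,0,0],[0,0,0]],"yaw":[0,0,0,0,0,0,0,0,0,-7,-7,-7,-7,-7,-7,-7,-7,-7]}' 0 >/dev/null
python3 - <<'E'
from h import *
s,R,p=st()
a=np.arctan2(p[1],p[0]);n=np.array([-np.cos(a)*36,-np.sin(a)*36,-20]);print("az",np.degrees(a),"push:",R.T@n,"up10",R.T@[0,0,10])
E
```

```text
t17.18 p [-0.0476  0.2992  0.1637] q [ 65.86  18.95 125.84  14.05  50.05 -43.4 ] yaz 99.6 tilt(deg) x,y [-15.3   -8.06] F [ 0.2 -0.  -3.9] open 13.7
az 99.03619318951613 push: [ 22.55706454 -33.86327957   6.36059245] up10 [-9.53384679 -0.98063163 -2.8537917 ]
```

```bash
python3 -m inch '{"dp":[[28,-15,7],[24,-28,7],[22,-33,6],[0,0,0]],"yaw":[0,0,0,0]}' 0 >/dev/null
python3 - <<'E'
from h import *
s,R,p=st()
a=np.arctan2(p[1],p[0]);n=np.array([-np.cos(a)*36,-np.sin(a)*36,-20]);print("az",np.degrees(a),"push:",R.T@n,"up10",R.T@[0,0,10])
E
```

```text
t17.52 p [-0.0298  0.2307  0.0958] q [ 56.34  30.15 139.64  18.37  26.7  -59.66] yaz 99.2 tilt(deg) x,y [-15.05  -7.97] F [ 1.8  1.9 -5.2] open 13.7
az 97.35771212174657 push: [ 22.8498586  -33.81753723   5.50073976] up10 [-9.54801646 -0.99303487 -2.80165371]
```

```bash
python3 -m inch '{"dp":[[14,-35,3],[14,-35,3],[0,0,0]],"yaw":[0,0,0]}' 0 >/dev/null
python3 - <<'E'
from h import *
s,R,p=st()
a=np.arctan2(p[1],p[0]);n=np.array([-np.cos(a)*36,-np.sin(a)*36,-20]);print("az",np.degrees(a),"push:",R.T@n,"up10",R.T@[0,0,10])
E
```

```text
t17.77 p [-0.0105  0.2106  0.0997] q [ 51.45  29.94 139.94  11.54  28.86 -58.3 ] yaz 99.9 tilt(deg) x,y [-15.45 -10.51] F [-1.  -0.4 -5.1] open 13.7
az 92.84177283706853 push: [ 25.02243208 -32.55897559   3.12905755] up10 [-9.45298231 -1.4050932  -2.94394947]
```

```bash
python3 -m inch '{"dp":[[-15,20,-3],[-28,30,-4],[-30,28,-5],[-30,20,-5],[-25,5,-5],[-10,0,0],[0,0,0],[0,0,0]],"yaw":[0,0,0,0,0,0,0,0]}' 0 >/dev/null
python3 - <<'E'
from h import *
s,R,p=st()
c=bot.capture("wrist");cv2.imwrite("pics/w5.png",c["color"][:,:,::-1])
P=inhand(c["color"],c,R,p);m=P.mean(0)
ph=np.degrees(np.arctan2(31,100)-np.arctan2(m[0]+7.5,-m[2]-2));print("phi",ph)
for y in range(78,90,2): print(y,Ro.from_matrix(R@Ro.from_euler('x',y,degrees=True).as_matrix()@rel(ph)).as_euler('ZYX',degrees=True))
print("target pos",R.T@(1000*(np.array([.40,.22,.33])-p)))
E
```

```text
t18.43 p [-0.0142  0.3321  0.2222] q [ 63.96  15.05 115.55  10.13  66.48 -40.37] yaz 100.1 tilt(deg) x,y [-15.46 -10.58] F [-0.6  0.  -5.5] open 13.7
px [[134.47, 60.26], [495.55, 60.09]] tool mm [[15.49, -98.02, -103.18], [15.49, 91.98, -103.1]]
phi 4.416497244089154
78 [20.12968579 18.53361598 -0.20000319]
80 [18.02919737 18.36106239 -0.86473461]
82 [15.93318186 18.16553693 -1.52165987]
84 [13.84212527 17.94735254 -2.16985697]
86 [11.75648263 17.70685554 -2.80843276]
88 [ 9.67667557 17.4444242  -3.43652519]
target pos [-192.90140199 -196.438944    346.27972528]
```

The remaining roll error is about 1° or less and pitch about 18°. Now refining the incubator pose from the unobstructed views.

Run:
```python
from h import *
top=bot.capture("top");side=bot.capture("side")
im=cv2.imread("pics/top0.png")
w=(im.min(2)>175).astype(np.uint8);w[:, :215]=0;w[:165]=0;w[250:]=0;w[:,310:]=0
n,l,stt,_=cv2.connectedComponentsWithStats(w);k=1+np.argmax(stt[1:,4]);m=(l==k).astype(np.uint8)
cs,_=cv2.findContours(m,0,1);c=max(cs,key=cv2.contourArea)
# undistorted plane coords of contour
W=onz(top,c[:,0,:].astype(float),.14)[:,:2]
r=cv2.minAreaRect((W*1e4).astype(np.float32));print("minrect",np.array(r[0])/1e4,np.array(r[1])/1e4,r[2])
# refine: subpixel edge along each rim side
g=cv2.cvtColor(im,cv2.COLOR_BGR2GRAY).astype(np.float32)
big=cv2.resize(im[150:260,215:310],None,fx=7,fy=5.4,interpolation=cv2.INTER_CUBIC)
o=np.array([.5256,.2071]);
for it in range(3):
  yaw=np.radians(16.5) if it==0 else yaw
  ex=np.array([np.cos(yaw),np.sin(yaw)]);ey=np.array([-ex[1],ex[0]]);res={}
  for nm,(nx,off) in dict(back=(ex,.095),left=(ey,.1),right=(-ey,.1)).items():
    tx=np.array([-nx[1],nx[0]]);pts=[]
    for t in np.linspace(-.08,.08,41):
        d=np.linspace(-.004,.012,33);X=o+tx*t+nx*(off+d)[:,None];px=proj(top,np.c_[X,np.full(33,.14)]).astype(np.float32)
        v=cv2.remap(g,px[:,0],px[:,1],cv2.INTER_CUBIC).ravel() if False else np.array([cv2.getRectSubPix(g,(1,1),(float(a),float(b)))[0,0] for a,b in px])
        gr=np.diff(v);i=np.argmin(gr)
        if gr[i]<-2: 
            hi,lo=v.max(),v[i:].min();mid=(hi+lo)/2;j=np.where((v[:-1]>=mid)&(v[1:]<mid))[0]
            if len(j): pts.append(np.r_[t,off+d[j[0]]+(v[j[0]]-mid)/(v[j[0]]-v[j[0]+1])*5e-4])
    pts=np.array(pts);f=np.polyfit(pts[:,0],pts[:,1],1);q=np.abs(np.polyval(f,pts[:,0])-pts[:,1])<.0015;f=np.polyfit(pts[q,0],pts[q,1],1);res[nm]=(f,q.sum())
  print({k:(np.degrees(v[0][0]).round(2),(v[0][1]*1e3).round(2),int(v[1])) for k,v in res.items()},o,np.degrees(yaw))
  yaw+= -np.mean([np.arctan(res[k][0][0]) for k in res])*(-1) if False else 0
  break
```

```text
minrect [0.52533652 0.20849624] [0.19690441 0.20330236] 16.05124282836914
{'back': (np.float64(0.43), np.float64(98.22), 41), 'left': (np.float64(0.39), np.float64(103.12), 41), 'right': (np.float64(0.41), np.float64(100.49), 41)} [0.5256 0.2071] 16.5
```

```bash
cat >> h.py <<'E'
INC=np.array([.5266,.2087,0]);IY=16.1
RI=Ro.from_euler('z',IY,degrees=True).as_matrix()
def inc(v): return INC+RI@np.array(v)
HB=inc([.1055,0,.150])
E
python3 - <<'E'
from h import *
for nm,x0,y0,w,h,f in(("side",300,110,80,60,10),("top",225,150,80,60,10)):
    c=bot.capture(nm);im=c["color"][y0:y0+h,x0:x0+w,::-1];im=cv2.resize(im,None,fx=f,fy=f,interpolation=cv2.INTER_CUBIC)
    for y in(-.064,-.034,.034,.064):
        u=(proj(c,inc([.1055,y,.150]))[0]-[x0,y0]+.5)*f; cv2.circle(im,tuple(int(v) for v in u),4,(0,0,255),-1)
        if y in(-.064,.064):
            e=np.array([inc([.1055+.008*np.cos(a),y,.150+.008*np.sin(a)]) for a in np.linspace(0,6.28,24)])
            cv2.polylines(im,[((proj(c,e)-[x0,y0]+.5)*f).astype(int)],True,(0,255,0),1)
    for v in([-.095,-.1],[.095,-.1],[.095,.1],[-.095,.1]):
        u=(proj(c,inc([*v,.14]))[0]-[x0,y0]+.5)*f; cv2.circle(im,tuple(int(q) for q in u),5,(255,0,255),-1)
    cv2.imwrite(f"pics/k_{nm}.png",im)
print(HB)
E
```

```text
[0.6279622 0.2379567 0.15     ]
```

View pics/k_side.png

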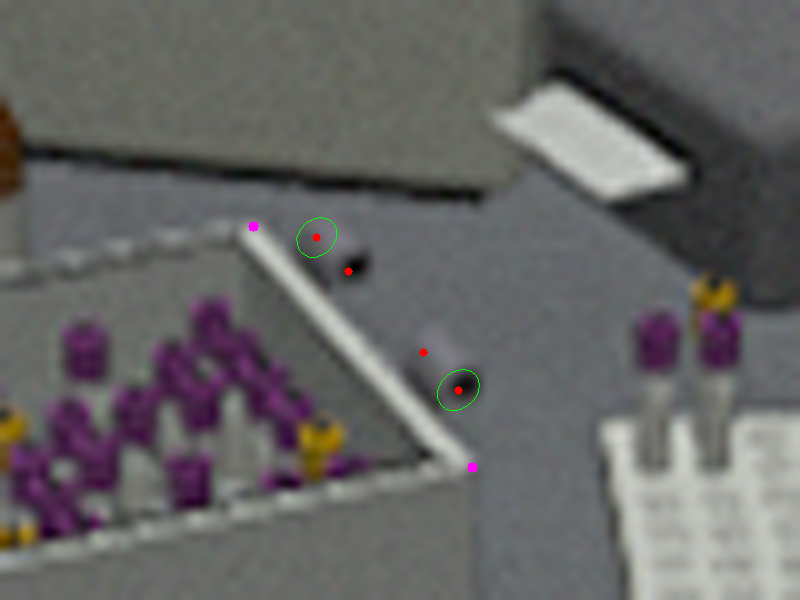

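View pics/k_top.png

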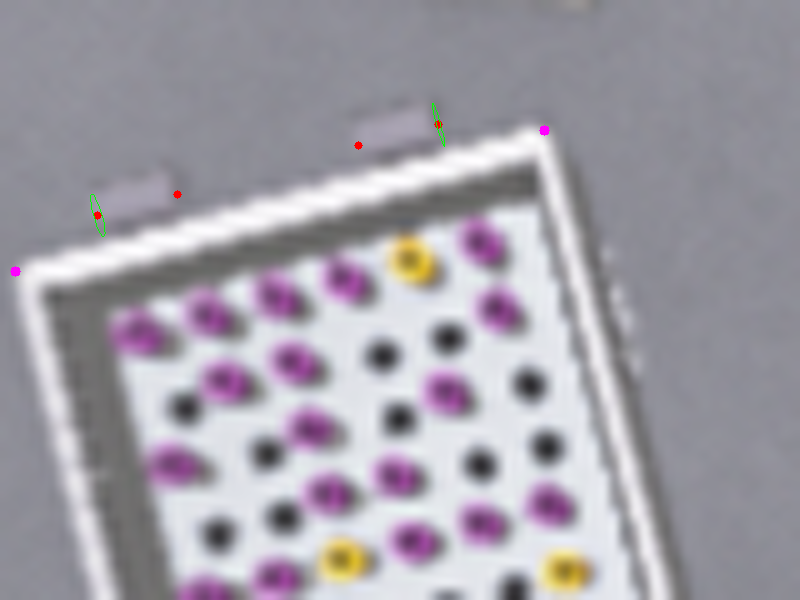

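Side view: the dark bore holes lie about 1 px right of and 0.5 px above the prediction. Top view: the knuckles lie about 0.5 px (2 mm) further back. So I shift the hinge estimate 2.5 mm back. Computing the staging pose 80 mm above it.

```bash
cat >> h.py <<'E'
REL=rel(4.7)
HB=inc([.1080,0,.150])
def bore(R,p): return p+R@pt_tool([.1055,0,-.041])
E
python3 - <<'E'
from h import *
s,R,p=st()
R2=R@Ro.from_euler('x',81.8,degrees=True).as_matrix()
print("lid euler",Ro.from_matrix(R2@REL).as_euler('ZYX',degrees=True))
T=HB+[0,0,.08]-R2@pt_tool([.1055,0,-.041]);print("stage tcp",T, "seated", T[2]-.08)
print("up first then:",R.T@(1000*(T-p)))
E
```

```text
t18.68 p [-0.0134  0.3326  0.2217] q [ 63.89  15.19 115.47  10.12  66.49 -40.37] yaz 100.1 tilt(deg) x,y [-15.49 -10.63] F [-0.1 -0.4 -4.2] open 13.7
lid euler [16.06333851 18.22627184 -1.23564153]
stage tcp [0.54445633 0.21195637 0.29513596] seated 0.21513596191274847
up first then: [-197.81234192 -224.54369381  491.55626458]
```

```bash
python3 -m inch '{"dp":[[-14,-2,-4],[-28,-5,-9],[-20,-8,4],[-9,-14,30],[-9,-14,34],[-9,-15,35],[-9,-15,35],[-9,-15,35],[-9,-15,35],[-9,-15,35],[-9,-15,35],[-9,-15,35],[-9,-15,35],[-9,-15,35],[-9,-15,35],[-9,-14,32],[-8,-11,27],[-5,-7,18],[-1,-3,8],[0,0,0]],"yaw":[0,0,0,0,0,0,0,0,0,0,0,0,0,0,0,0,0,0,0,0]}' 0
python3 -m inch '{"dp":[[0,0,0],[0,0,0],[0,0,0],[0,0,0],[0,0,0],[0,0,0],[0,0,0],[0,0,0],[0,0,0],[0,0,0],[0,0,0],[0,0,0],[0,0,0],[0,0,0]],"yaw":[7,7,7,7,7,7,7,7,7,7,7,4.8,0,0]}' 0 >/dev/null
python3 - <<'E'
from h import *
s,R,p=st()
print("lid euler",Ro.from_matrix(R@REL).as_euler('ZYX',degrees=True),"bore err mm (inc axes)",1000*RI.T@(bore(R,p)-HB))
c=bot.capture("wrist");cv2.imwrite("pics/w6.png",c["color"][:,:,::-1])
P=inhand(c["color"],c,R,p);m=P.mean(0)
print("phi",np.degrees(np.arctan2(31,100)-np.arctan2(m[0]+7.5,-m[2]-2)))
c=bot.capture("side");cv2.imwrite("pics/s6.png",cv2.resize(c["color"][60:220,220:400,::-1],None,fx=4,fy=4,interpolation=2))
E
```

```text
time_s: 20.35
position: [0.5437, 0.2081, 0.2906]
tcp_rot: [[-0.272, -0.171, 0.947], [-0.182, 0.975, 0.124], [-0.945, -0.138, -0.296]]
force: [0.4, 0.3, -4.4]
opening: 0.155
t21.52 p [0.5408 0.2095 0.2926] q [13.51 31.91 71.6  -6.58 94.42 -3.23] yaz 16.3 tilt(deg) x,y [-15.54 -10.46] F [-0.4 -0.3 -5. ] open 13.6
lid euler [16.34701373 18.25135443 -0.97269295] bore err mm (inc axes) [-4.2063537  -0.77190237 77.44017765]
px [[134.66, 59.85], [496.01, 60.5]] tool mm [[15.37, -98.33, -104.52], [15.37, 91.67, -104.08]]
phi 4.620684076181401
```

View pics/w6.png

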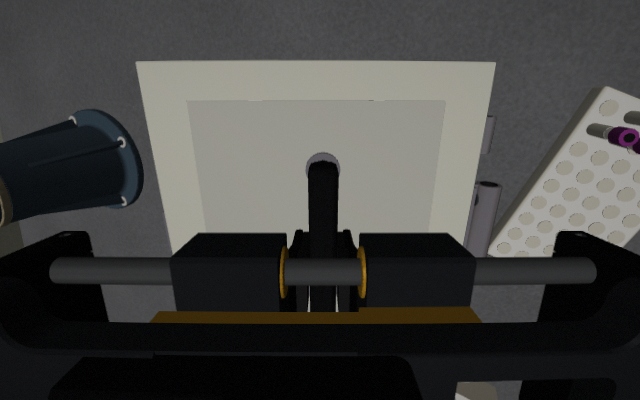

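View pics/s6.png

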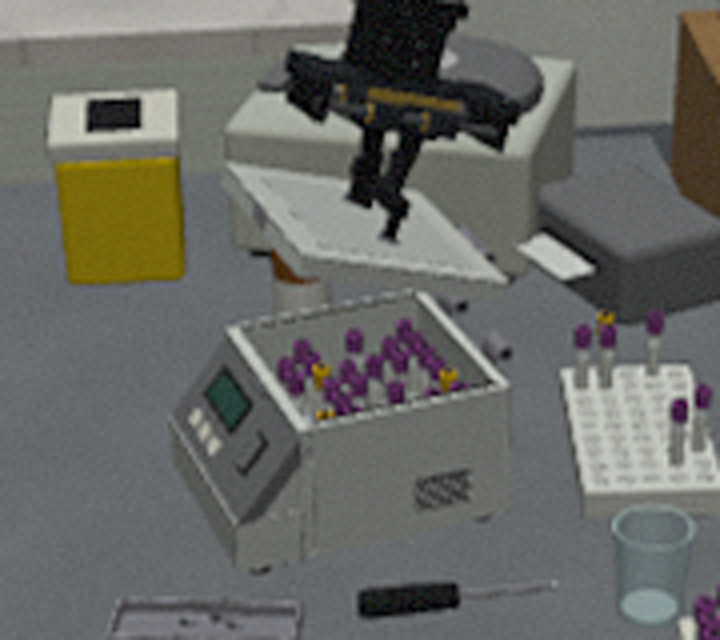

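Wrist view: incubator's +y knuckle visible at about (489,135), just beyond the lid's back edge; the lid's own knuckle end is at (487,185). Side view: lid above the well, hinge edge low towards the hinge. Checking the prediction in the wrist view.

```bash
cat >> h.py <<'E'
def overlay(nm,x0,y0,w,h,f,out,R,p):
    c=bot.capture(nm);im=c["color"][y0:y0+h,x0:x0+w,::-1];im=cv2.resize(im,None,fx=f,fy=f,interpolation=cv2.INTER_CUBIC)
    D=lambda P,col:cv2.polylines(im,[((proj(c,np.array(P))-[x0,y0]+.5)*f).astype(int)],True,col,1)
    A=np.linspace(0,6.28,30)
    off=RI.T@(HB-INC)
    for y in(-.064,-.034,.034,.064): D([inc(off+[.008*np.cos(a),y,.008*np.sin(a)]) for a in A],(0,255,0))
    for y in(-.03,.03): D([p+R@pt_tool([.1055+.008*np.cos(a),y,-.041+.008*np.sin(a)]) for a in A],(0,0,255))
    D([p+R@pt_tool([a,b,-.031]) for a,b in((-.0985,-.1),(.0915,-.1),(.0915,.1),(-.0985,.1))],(255,0,255))
    cv2.imwrite(out,im)
E
python3 - <<'E'
from h import *
s,R,p=st()
overlay("wrist",440,50,110,80*2,5,"pics/w7.png",R,p)
E
```

```text
t21.62 p [0.5417 0.2093 0.2928] q [13.48 31.93 71.52 -6.6  94.41 -3.2 ] yaz 16.3 tilt(deg) x,y [-15.48 -10.46] F [-0.4  0.3 -4.3] open 13.5
```

View pics/w7.png

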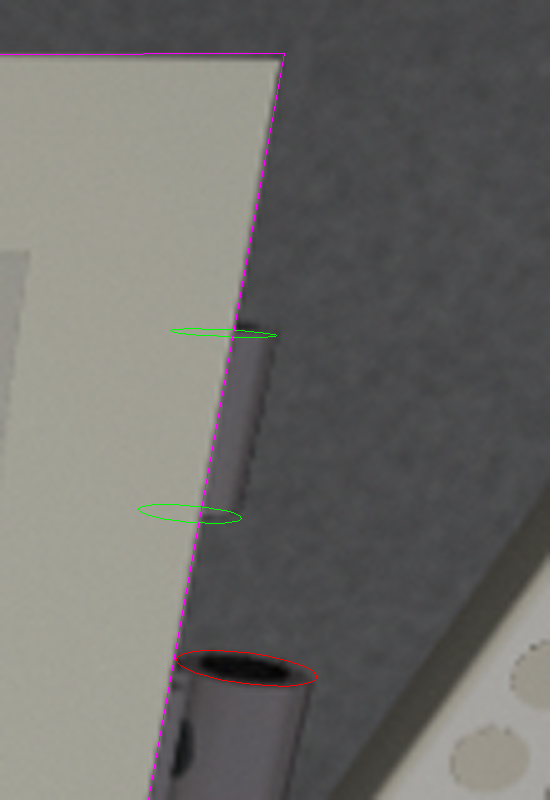

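The predicted incubator knuckle (green) and lid knuckle (red) fit the picture to about 1 mm. Descending most of the way.

Run:
```python
from h import *
s,R,p=st()
e=RI.T@(bore(R,p)-HB)*1000;print(e)
print("lateral",R.T@RI@np.array([-e[0],-e[1],0]),"down10",R.T@np.array([0,0,-10]))
```

```text
t21.67 p [0.542  0.2092 0.2929] q [13.47 31.94 71.49 -6.6  94.41 -3.18] yaz 16.3 tilt(deg) x,y [-15.45 -10.45] F [ 0.4 -0.2 -4.4] open 13.5
[-3.03129498 -1.5131504  77.84854726]
lateral [-1.09060569  2.88452377 -1.4030236 ] down10 [ 9.45536128  3.11442299 -0.94684344]
```

```bash
python3 -m inch '{"dp":[[-1,3,-1.4],[5,1.6,-0.5],[10,3.3,-1],[12,4,-1.2],[12,4,-1.2],[8,2.7,-0.8],[0,0,0],[0,0,0],[0,0,0]],"yaw":[0.2,0,0,0,0,0,0,0,0]}' 0 >/dev/null
python3 - <<'E'
from h import *
s,R,p=st()
e=RI.T@(bore(R,p)-HB)*1000;print(e,"lid euler",Ro.from_matrix(R@REL).as_euler('ZYX',degrees=True))
print("lateral",R.T@RI@np.array([-e[0],-e[1],0]),"down10",R.T@np.array([0,0,-10]))
overlay("wrist",440,50,110,80*2,5,"pics/w8.png",R,p)
overlay("side",300,90,90,70,8,"pics/s8.png",R,p)
E
```

```text
t22.42 p [0.546  0.2112 0.2434] q [13.56 34.85 74.05 -6.57 88.88 -2.14] yaz 15.9 tilt(deg) x,y [-15.35 -10.44] F [ 0.1  0.  -4. ] open 13.5
[ 1.5381334  -1.27603482 28.60313425] lid euler [15.9334181  18.01710884 -1.13713991]
lateral [ 0.34510006 -1.46623164 -1.31346486] down10 [ 9.46033444  3.09300971 -0.96714173]
```

View pics/w8.png

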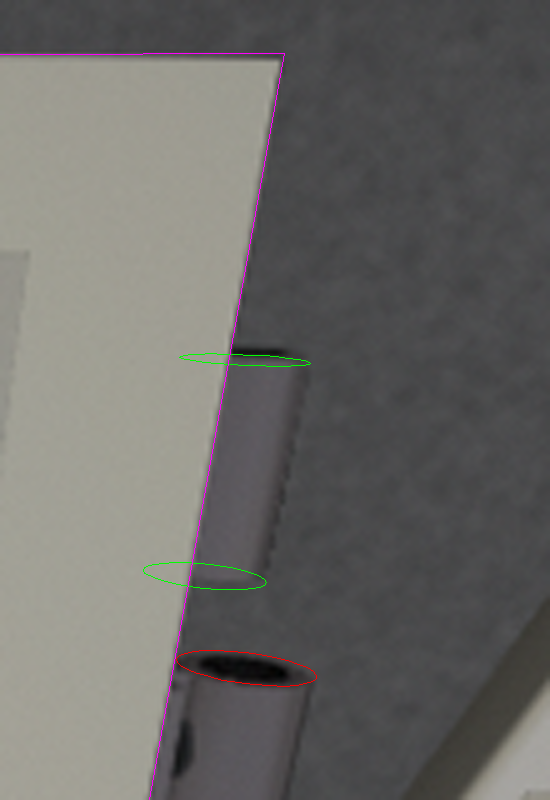

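View pics/s8.png

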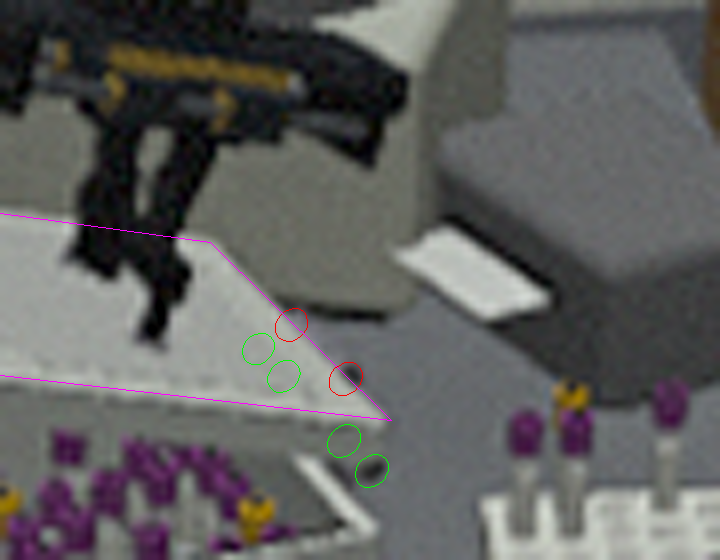

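Both views still match the model to within a pixel. Continuing to about 8 mm above with a lateral correction.

```bash
python3 -m inch '{"dp":[[0.3,-1.2,-1.2],[5,1.6,-0.5],[7,2.3,-0.7],[5,1.6,-0.5],[2,0.7,-0.2],[0,0,0],[0,0,0],[0,0,0]],"yaw":[0,0,0,0,0,0,0,0]}' 0 >/dev/null
python3 - <<'E'
from h import *
E=[]
for i in range(4):
    s,R,p=st();E.append(RI.T@(bore(R,p)-HB)*1000);bot.capture("side")
e=np.mean(E,0);print(np.array(E).round(2),e,"lid euler",Ro.from_matrix(R@REL).as_euler('ZYX',degrees=True))
print("lateral",R.T@RI@np.array([-e[0],-e[1],0]),"down10",R.T@np.array([0,0,-10]))
overlay("wrist",440,50,110,80*2,5,"pics/w9.png",R,p)
overlay("side",300,90,90,70,8,"pics/s9.png",R,p)
E
```

```text
t23.18 p [0.5443 0.2119 0.2231] q [13.65 35.92 75.4  -6.55 86.5  -1.78] yaz 15.9 tilt(deg) x,y [-15.38 -10.44] F [ 0.4  0.3 -4.6] open 14.1
t23.23 p [0.5443 0.2119 0.2232] q [13.65 35.91 75.4  -6.55 86.5  -1.78] yaz 15.9 tilt(deg) x,y [-15.36 -10.44] F [-0.  -0.1 -5.1] open 13.6
t23.28 p [0.5443 0.2119 0.2233] q [13.65 35.91 75.4  -6.55 86.5  -1.78] yaz 15.9 tilt(deg) x,y [-15.35 -10.44] F [ 0.4  0.7 -4.8] open 13.7
t23.33 p [0.5443 0.2119 0.2233] q [13.65 35.91 75.4  -6.55 86.5  -1.78] yaz 15.9 tilt(deg) x,y [-15.36 -10.44] F [-0.1  0.2 -3.8] open 13.8
[[ 0.03 -0.11  8.26]
 [ 0.11 -0.13  8.43]
 [ 0.13 -0.14  8.48]
 [ 0.07 -0.11  8.46]] [ 0.08564689 -0.11938916  8.40608998] lid euler [15.93119508 18.0234789  -1.13189177]
lateral [ 0.01436528 -0.08177831 -0.12122338] down10 [ 9.46008084  3.09406696 -0.96624024]
```

View pics/w9.png

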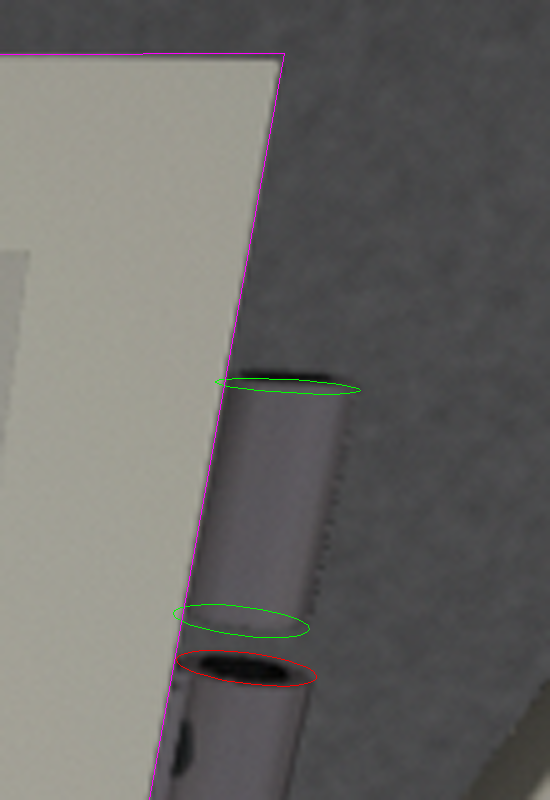

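View pics/s9.png

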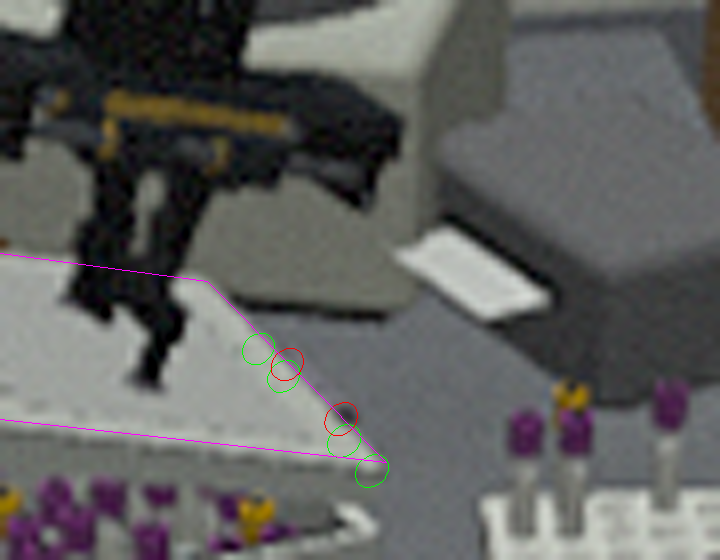

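The model still fits, with the incubator knuckle about 0.7 mm further forward and 0.9 mm towards +y than predicted. I'll include that in the final slow descent.

```bash
python3 -m inch '{"dp":[[0.2,-0.7,-0.8],[2,0.7,-0.2],[2,0.7,-0.2],[1.5,0.4,-0.2],[0,0,0],[0,0,0]],"yaw":[0,0,0,0,0,0]}' 0; python3 -m inch '{"dp":[[1,0.3,-0.1],[1,0.3,-0.1],[0.5,0.2,0],[0,0,0],[0,0,0],[0,0,0]],"yaw":[0,0,0,0,0,0]}' 0;  python3 - <<'E'
from h import *
s,R,p=st()
e=RI.T@(bore(R,p)-HB)*1000
print(e,"lid euler",Ro.from_matrix(R@REL).as_euler('ZYX',degrees=True),s["force"],s["moment"])
c=bot.capture("wrist");P=inhand(c["color"],c,R,p);m=P.mean(0)
print("phi",np.degrees(np.arctan2(31,100)-np.arctan2(m[0]+7.5,-m[2]-2)))
overlay("wrist",440,100,80,90,8,"pics/w10.png",R,p)
overlay("side",300,90,90,70,8,"pics/s10.png",R,p)
c=bot.capture("top");cv2.imwrite("pics/t10.png",cv2.resize(c["color"][140:260,200:330,::-1],None,fx=5,fy=5,interpolation=2))
E
```

```text
time_s: 23.98
position: [0.543, 0.2124, 0.2169]
tcp_rot: [[-0.269, 0.914, 0.303], [-0.182, 0.261, -0.948], [-0.946, -0.311, 0.097]]
force: [-0.1, 0.3, -3.6]
opening: 0.156
time_s: 24.48
position: [0.5432, 0.2124, 0.2146]
tcp_rot: [[-0.269, 0.914, 0.303], [-0.182, 0.261, -0.948], [-0.946, -0.31, 0.097]]
force: [-0.5, 0.4, -4.5]
opening: 0.157
t24.48 p [0.5432 0.2124 0.2146] q [13.71 36.38 75.98 -6.54 85.49 -1.61] yaz 15.9 tilt(deg) x,y [-15.39 -10.45] F [-0.5  0.4 -4.5] open 13.7
[-0.90227959  0.6351266  -0.30497037] lid euler [15.92958478 18.05128498 -1.1323765 ] [-0.49366091  0.40132545 -4.47756343] [ 0.17958844 -0.34907101  0.02082532]
px [[134.2, 60.18], [495.9, 60.3]] tool mm [[15.16, -98.5, -104.37], [15.16, 91.5, -104.17]]
phi 4.728404167120754
```

View pics/w10.png

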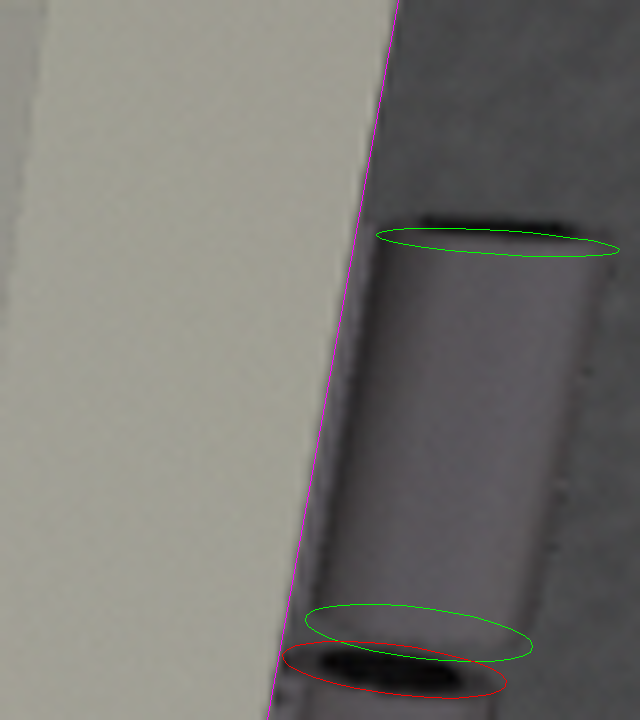

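View pics/s10.png

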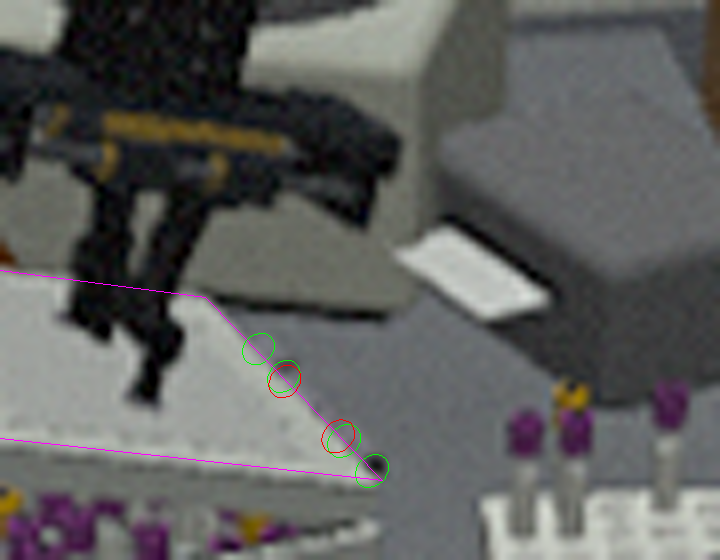

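View pics/t10.png

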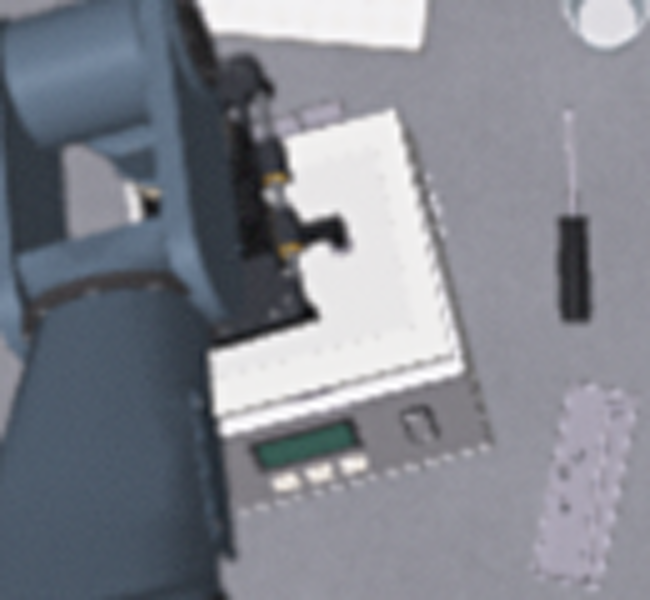

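Side view: the lid knuckle lies in line with the incubator knuckles, and the near bore is at crop (376,465). Wrist view: the lid bore end is centred at (394,668), about 1 mm forward of the extended axis of the incubator's knuckle. Force stays at the lid's weight, so nothing is touching. Trimming by 0.9 mm back and 0.3 mm up.

```bash
python3 -m inch '{"dp":[[-0.3,0.4,0],[-0.2,0.4,0],[0,0,0],[0,0,0],[0,0,0],[0,0,0],[0,0,0],[0,0,0]],"yaw":[0,-0.15,0,0,0,0,0,0]}' 0 >/dev/null
python3 - <<'E'
from h import *
F=[];E=[]
for i in range(6):
    s=bot.read_state();R=np.array(s["tcp_rot"]);p=np.array(s["position"]);F.append(s["force"]);E.append(RI.T@(bore(R,p)-HB)*1000);bot.capture("side")
s,R,p=st();print("e",np.mean(E,0),"std",np.std(E,0),"F",np.mean(F,0),"lid",Ro.from_matrix(R@REL).as_euler('ZYX',degrees=True),"qvel",np.abs(s["qvel"]).max())
print("front z",(p+R@pt_tool([-.0985,0,-.051]))[2],"corners z",[(p+R@pt_tool([a,b,-.051]))[2].round(4) for a in(-.0985,.0915) for b in(-.1,.1)])
overlay("wrist",440,100,80,90,8,"pics/w11.png",R,p)
c=bot.capture("side");cv2.imwrite("pics/s11.png",cv2.resize(c["color"][90:190,250:380,::-1],None,fx=6,fy=6,interpolation=2))
E
```

```text
t25.65 p [0.544  0.2127 0.2147] q [13.72 36.44 75.82 -6.53 85.59 -1.76] yaz 16.1 tilt(deg) x,y [-15.39 -10.45] F [ 0.8  0.3 -4. ] open 13.8
e [-0.04836252  0.99132818 -0.12278855] std [0.02370283 0.01629607 0.02238497] F [-0.091379   -0.19618349 -4.20156956] lid [16.09100012 18.06810713 -1.08170452] qvel 0.1360212277454944
front z 0.2036263863268585 corners z [np.float64(0.2054), np.float64(0.2018), np.float64(0.1465), np.float64(0.1429)]
```

View pics/w11.png

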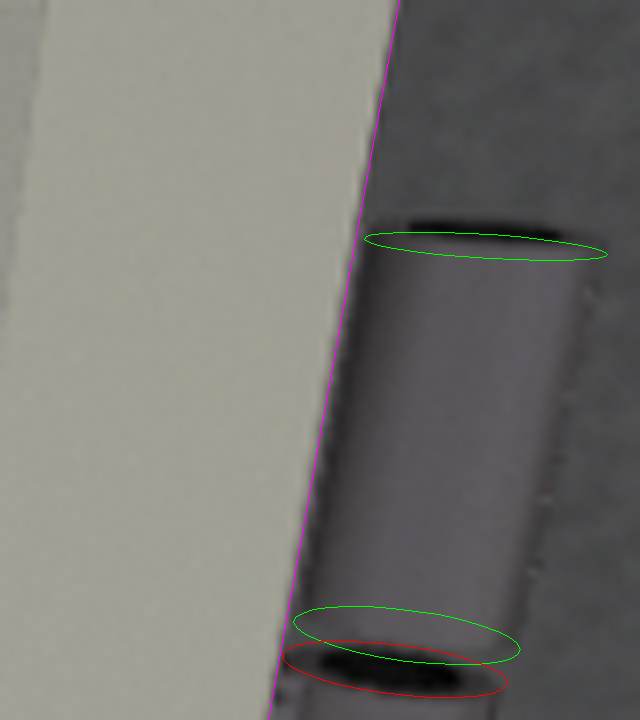

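View pics/s11.png

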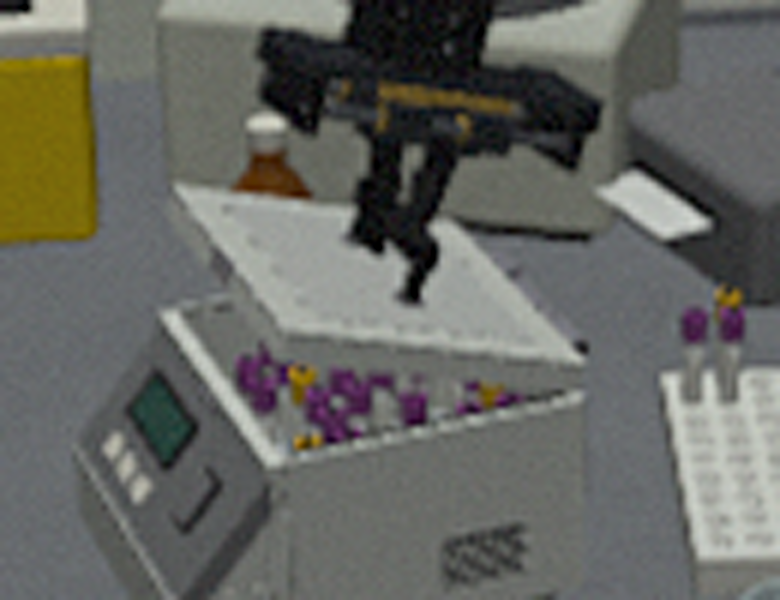

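The lid is still, carried only by the gripper (4.2 N, no side load) and in line. Handing in.

Run:
```python
from h import *
print(bot.hand_in()); st()
```

```text
the job is handed in; nothing more can be done
None
the job is handed in; nothing more can be done
```

The lid is held part-open with its knuckle between the incubator's two knuckles and the three bores in line to about 1 mm. I handed it in at about 26 s. No verdict was given.

**How it was done:** I picked the lid up by its handle. The moves cannot tilt the tool directly, so I pushed against the arm's inner reach limit (elbow joint at its end of range) until the tool, and the lid with it, was tilted. Then I carried the lid over the incubator and lowered it into the gap between the knuckles.

**Last checks:**
- **Bore position:** by the model, the lid's bore was about 0.1 mm off in x and z. It was about 1 mm off along y, where there is 4 mm of clearance each side.
- **Camera checks:** the wrist picture puts the lid about 0.5 mm off in x and centred in y. The side camera disagreed by up to about 2 mm in x (about half a pixel). I went with the wrist view because it shows both knuckles close up.
- **Angles:** the lid is tipped up about 18°, and its yaw matches the incubator's to 0.1°. About 1° of sideways roll remains, roughly 0.5 mm at the ends of the lid's knuckle.
- **Contact:** the measured force was 4.2 N, the lid's own weight, with almost no side load. The lid's lowest corner is about 3 mm above the rim, and the arm was still.

**What went wrong along the way:**
- **Base contact:** during the tilting, the lid probably brushed the robot's base, with about 5 N of force. It slipped about 1.5° in the grip. I measured this and corrected it with a further push.
- **Elbow limit:** during the pushes the elbow read up to 139.96° against its 139.97° limit. It never read past it.
- **Other items on the bench:** I did not touch any of them on purpose. I did not check their positions again at the end.

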